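# Tip the mandarins out of a clipped divided dish, keep the rolls

### The arm

A 7-joint arm with a two-finger parallel gripper is mounted at the origin on the work surface. World frame = base frame: x ahead of the robot, y to its left, z up, the work surface at z = 0. Lengths are in m, angles in degrees, forces in N, time in s.
With the tool pointing down it reaches from about 0.425 to 0.875 m from the base axis. Payload 4.7 kg.
Tool frame: the origin (TCP) lies midway between the tips of the shut fingers; the grasp point (between the pads) lies 19 mm behind it (env.tcp_to_grasp is the distance from the TCP to the grasp point, in m); z points along the fingers, x is the direction in which the jaws open and shut, and the axes are right-handed (so a half turn about z gives the same grasp; the last joint's range is limited). The gripper opens to 87 mm and grips with 3 to 60 N. Pads are 19 mm wide; open, the fingers measure 117 mm over their backs; the gripper's body (75 mm by 190 mm) begins 51 mm behind the grasp point.
Start: joints at [-72.302, 18.392, -4.016, 83.108, 1.295, 78.541, -3.26], TCP at [0.189, 0.622, 0.223] pointing down, gripper open.
Joint ranges: [-163.93, 163.93], [-17.29, 119.83], [-79.2, 71.16], [3.27, 140.29], [-89.18, 269.18], [5.43, 117.66], [-154.24, 154.24]. Speed limits (degrees/s): [147.25, 147.25, 180, 180, 180, 180, 180].

### API

Orientations are given as [roll, pitch, yaw] about the fixed x, y, z axes, in that order (R = Rz(yaw) Ry(pitch) Rx(roll)).
In Python, from cell import env, viewer gives the robot as it stands.
- The arm moves only by the shell command python3 -m pendant 'ROWS' [OPENING] [FORCE]. ROWS is JSON, a list of rows, each a list of 6 numbers: the shift along the tool's x, y, z each as a share of 0.1 m, from -1 to 1, then the turn, a rotation vector about the tool's x, y, z each as a share of 90 degrees, from -1 to 1. A call has exactly 8 rows; each row is the pose to reach, as a shift and turn from the pose commanded when the call began, along the tool's axes at that moment; what a row does not reach only later rows make up. A row lasts 1/8 s, in which the tool goes at most 62.5 mm and 10.7 degrees, less where a joint would pass 70% of its speed; a pose out of reach is approached as far as the arm can. A call with a number of a shift or a turn outside -1 to 1 is refused whole. A call with a gripper value outside its range is refused whole. OPENING is the finger opening in mm, from 0 to 87, set as the call begins (- or left out, the last holds). The fingers move at their own pace and stop on an object; FORCE is the grip in N (left out, the last holds). Time passes only in rows, so rows that repeat a pose let the fingers close, or fill a call up. It gives the time, the measured TCP pose, the force and the opening at its end, in the units of the state.
- env.get_obs(): the state, without advancing time (a new reading comes with each control period).
- viewer.read_camera(name): name is "scene" or "top" or "wrist"; returns a dict with "frame" (384x512x3 uint8, red, green, blue), "fx", "fy", "cx", "cy" (pixels), "view" (4x4, takes a point from world to camera coordinates); the wrist camera has in their place "hand_eye" (4x4, takes a point from camera to tool coordinates, whose origin is the TCP and whose axes are the tool frame's). Camera axes: x right, y down, z forward; pixel columns grow to the right and rows downward; lengths in m; the calibration is good to about 2 mm. A picture is of the moment at which its call begins: read the wrist's pose just before it. There is no depth.
- env.sign_off(): hands the job in, once; it reports no verdict.
The state is a dict: "time_s": time; "qpos": joint angles; "joint_velocities": joint speeds; "effort": joint torques, N m; "tool_pos": TCP position; "tool_rot": TCP orientation; "force": force on the tool from outside, world axes, zero at the start; "wrist_torque": the same for the moment, N m; "grip_width": finger opening in m.
Only numpy, scipy, OpenCV 4.12 (cv2) and the standard library are available. Lean on these libraries where they do the work, as an engineer would, in place of code of your own. Each camera call takes 0.05 s, during which the arm holds its last target.

### The job

Pinch the two blue buttons on the handle of the white divided dish to unclip it from its grey base, lift it with everything still in it, and tip just the mandarins out of their half into the steel pan while the bread rolls stay in the other half. Then stand the dish, rolls still in it, upright in the middle of the round cork mat and let go. Leave everything else on the table where it stands.

Things in the scene. Friction and masses are not known exactly. Their poses are not given: they have to be found in the camera images.
- dish: White plastic two-section dish, 176 mm (its x) by 190 mm (its y), about 0.3 kg empty. Origin: centre of its underside; z up. A divider (6 mm thick, top at z = 52 mm) runs along x at y = 0: the mandarins are in the +y half, the rolls in the -y half. Floor 6 mm thick; end walls 38 mm high. Between them stands a handle tower, 34 mm (x) by 40 mm (y), top at z = 118 mm, with the two buttons.
- lip (a point): Middle of the lip of the mandarins' half: y = +95 mm, z = 26 mm in the dish. The floor is flat out to y = 58 mm, then flares up at 28 degrees to this straight lip, 172 mm wide; the -y side is the same. A half starts to empty over its lip when the dish is tilted to that side by over 30 degrees (50 to 55 is plenty); the divider holds the other half back.
- handle_grip (a point): Point midway between the two blue buttons, 100 mm above the centre of the dish's underside; axes as the dish's. The buttons face its +y and -y: 24 mm wide (x), 24 mm high, faces 56 mm apart when out, 44 mm when fully pressed. Two hooks hold the dish on the base until both are pressed almost fully; grip them firmly (40 N or more) to carry and tip it.
- button_pos (a joint): Travel (m) of the button on the dish's +y face: 0 out, 0.006 fully pressed inward; spring 3.6 N rising to 7.2 N. The hooks are clear of the post from about 0.0045.
- button_neg (a joint): Travel (m) of the button on the dish's -y face: same meaning.
- dock: Fixed grey base under the dish, 170 x 120 x 15 mm, with a short steel T-headed post (top 45 mm above the table) that enters the underside of the handle tower. Origin: centre of its underside. The dish's underside rests on it at z = 15 mm, same yaw. To clear the post the dish must be lifted straight up by 35 mm or more.
- mandarin_1: Orange mandarin, a ball 58 mm in diameter, about 0.09 kg; origin at its centre.
- mandarin_2: Second mandarin, the same.
- roll_1: Brown domed bread roll, 58 mm in diameter, 41 mm high, about 0.06 kg; origin at the centre of its flat underside.
- roll_2: Second bread roll, the same.
- pan: Fixed open steel pan, 230 mm (its x) by 165 mm (its y), 65 mm high, walls 4 mm, with a flange that makes it 246 x 177 mm at the rim. Origin: centre of its underside. The dish's lip is 172 mm wide, so pour across one of the pan's two long sides (along its y). Fixed equipment up to 220 mm high lines the table: over 0.58 m to either side of the robot, and over 0.79 m ahead of it.
- mat: Fixed round cork mat, 200 mm in diameter, 10 mm thick. Origin: centre of its underside.
- can: Upright food can, 74 mm diameter, 110 mm high, loose; bystander. Origin: centre of its underside.
- mug: Blue mug, 76 mm diameter (handle to its +y), 95 mm high, loose; bystander. Origin: centre of its underside.
- bottle: Green glass bottle, 72 mm diameter, 210 mm high, loose; bystander. Origin: centre of its underside.
- jar: Amber jar with red lid, 72 mm diameter, 130 mm high, loose; bystander. Origin: centre of its underside.
- shaker: White sugar shaker with steel cap, 60 mm diameter, 120 mm high, loose; bystander. Origin: centre of its underside.
- spatula: Spatula 240 mm long and under 30 mm high, lying along its own x, origin near its middle, loose; bystander.
Not all that is in view belongs to the job. What is shaped like the mandarin_2 but yellow is not meant. What is shaped like the roll_2 but yellow is not meant.

How it is judged (in metres and radians):
On the way, in this order (a step that is already met when the one before it is completed fails the run):
1. the dish is unclipped and lifted clear of its base with both mandarins and both rolls in their own halves (height (world z) of dish above 0.06 m and angle between dish's own z axis and vertical below 0.35 rad and x of mandarin_1 in the frame of dish between -0.09 and 0.09 m and y of mandarin_1 in the frame of dish between 0 and 0.1 m and z of mandarin_1 in the frame of dish between 0 and 0.1 m and x of mandarin_2 in the frame of dish between -0.09 and 0.09 m and y of mandarin_2 in the frame of dish between 0 and 0.1 m and z of mandarin_2 in the frame of dish between 0 and 0.1 m and x of roll_1 in the frame of dish between -0.09 and 0.09 m and y of roll_1 in the frame of dish between -0.1 and 0 m and z of roll_1 in the frame of dish between -0.005 and 0.09 m and x of roll_2 in the frame of dish between -0.09 and 0.09 m and y of roll_2 in the frame of dish between -0.1 and 0 m and z of roll_2 in the frame of dish between -0.005 and 0.09 m), for 0.1 s.
2. both mandarins have been tipped into the pan while the dish is held in the air, the rolls still in their half (height (world z) of dish above 0.06 m and x of mandarin_1 in the frame of pan between -0.113 and 0.113 m and y of mandarin_1 in the frame of pan between -0.08 and 0.08 m and z of mandarin_1 in the frame of pan between 0 and 0.075 m and x of mandarin_2 in the frame of pan between -0.113 and 0.113 m and y of mandarin_2 in the frame of pan between -0.08 and 0.08 m and z of mandarin_2 in the frame of pan between 0 and 0.075 m and x of roll_1 in the frame of dish between -0.09 and 0.09 m and y of roll_1 in the frame of dish between -0.1 and 0 m and z of roll_1 in the frame of dish between -0.005 and 0.09 m and x of roll_2 in the frame of dish between -0.09 and 0.09 m and y of roll_2 in the frame of dish between -0.1 and 0 m and z of roll_2 in the frame of dish between -0.005 and 0.09 m), for 0.1 s.
At the end, for the whole second after the job is handed in: Both mandarins lie in the steel pan, both rolls are in their own half of the dish, and the dish stands upright (within 6 degrees) and at rest on the cork mat, its centre within 45 mm of the mat's centre (x of mandarin_1 in the frame of pan between -0.113 and 0.113 m and y of mandarin_1 in the frame of pan between -0.08 and 0.08 m and z of mandarin_1 in the frame of pan between 0 and 0.075 m and x of mandarin_2 in the frame of pan between -0.113 and 0.113 m and y of mandarin_2 in the frame of pan between -0.08 and 0.08 m and z of mandarin_2 in the frame of pan between 0 and 0.075 m and x of roll_1 in the frame of dish between -0.09 and 0.09 m and y of roll_1 in the frame of dish between -0.1 and 0 m and z of roll_1 in the frame of dish between -0.005 and 0.09 m and x of roll_2 in the frame of dish between -0.09 and 0.09 m and y of roll_2 in the frame of dish between -0.1 and 0 m and z of roll_2 in the frame of dish between -0.005 and 0.09 m and angle between dish's own z axis and vertical below 0.1 rad and horizontal distance between dish and mat below 0.045 m and z of dish in the frame of mat between 0.005 and 0.016 m and linear speed of dish below 0.03 m/s and linear speed of each of mandarin_1, mandarin_2 below 0.1 m/s); the robot touches nothing.
It fails at once if a bystander (can, mug, bottle, jar, sugar shaker or spatula) is pushed more than 30 mm (distance of any of can, mug, bottle, jar, shaker, spatula from where it was at the start of the episode above 0.03 m).
It fails at once if an upright bystander is tipped by more than 23 degrees (angle between any of can, mug, bottle, jar, shaker's own z axis and vertical above 0.4 rad).
It also fails if it takes over 61 s, if anything falls off the work surface, if the arm or the gripper's body presses on something with over 40 N, if the wrist force passes 120 N, or if a joint passes its speed limit or range.

## Working session

There is one attempt and no reset: what is moved stays moved. The work goes in short steps, Python scripts to look and compute and a shell command to move; the robot and the scene stay as the last step left them, time stands still between calls to the robot, and variables do not carry over. Pictures are saved under pics/ and viewed, and the job is handed in when it is done.

```bash
ls; mkdir -p pics
python3 - <<'E'
from cell import env, viewer
import cv2, numpy as np, json
print(env.get_obs())
for n in ["scene","top","wrist"]:
    c=viewer.read_camera(n)
    cv2.imwrite(f"pics/{n}0.png",cv2.cvtColor(c["frame"],cv2.COLOR_RGB2BGR))
    np.savez(f"{n}0.npz",**c)
    print(n,{k:np.round(v,4).tolist() for k,v in c.items() if k!="frame"})
E
```

```text
pics
{'time_s': 0.0, 'qpos': array([-72.30086944,  18.43941862,  -4.01584142,  83.1751905 ,
         1.29487029,  78.54179388,  -3.25875314]), 'joint_velocities': array([ 0.05262944, -0.03782564, -0.00153142, -0.07328068, -0.03238851,
        0.11594181,  0.04036965]), 'effort': array([-4.44802390e-04, -4.91278338e+01, -4.04314790e-01, -3.12533605e+01,
       -6.39710831e-02,  4.37267090e-02,  1.83898655e-04]), 'tool_pos': array([0.1887431 , 0.62140445, 0.22145497]), 'tool_rot': array([1.79994397e+02, 1.11163264e-01, 7.31121351e+01]), 'force': array([-0.07475596, -0.24307812,  0.01013248]), 'wrist_torque': array([ 0.00164708, -0.01181633,  0.04397756]), 'grip_width': 0.08690338080567445}
scene {'fx': 499.6842, 'fy': 499.6842, 'cx': 248.983, 'cy': 194.3351, 'view': [[-0.0158, 0.9998, -0.0114, -0.0002], [0.7858, 0.0053, -0.6184, -0.381], [-0.6182, -0.0187, -0.7858, 2.0181], [0.0, 0.0, 0.0, 1.0]]}
top {'fx': 453.6369, 'fy': 453.6369, 'cx': 249.4659, 'cy': 191.2044, 'view': [[0.0008, -0.9999, -0.0129, -0.001], [-0.9918, 0.0008, -0.1279, 0.5586], [0.1279, 0.0129, -0.9917, 1.4129], [0.0, 0.0, 0.0, 1.0]]}
wrist {'fx': 300.2316, 'fy': 300.2316, 'cx': 252.8476, 'cy': 191.7468, 'hand_eye': [[1.0, 0.0001, -0.0005, 0.001], [0.0, 0.9636, 0.2672, -0.0732], [0.0005, -0.2672, 0.9636, -0.1634], [0.0, 0.0, 0.0, 1.0]]}
```

View pics/top0.png

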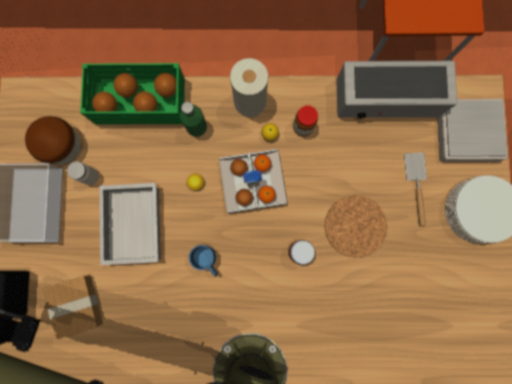

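View pics/scene0.png

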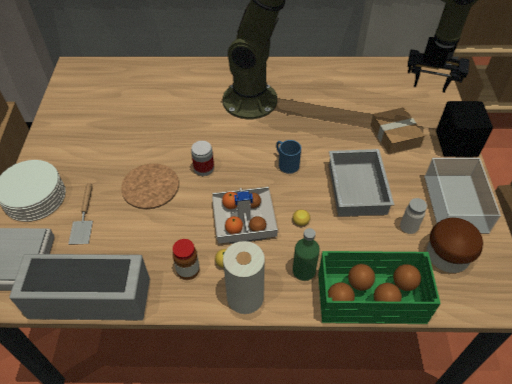

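View pics/wrist0.png

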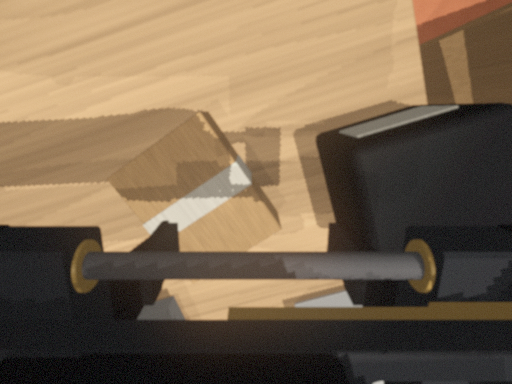

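The top view shows the dish near (253,181), with the mandarins on its right side (262,162) and (267,195) and the rolls on its left. The buttons are at (253,177) and the mat is at (356,225). There are two pan-like trays, at (130,225) and (30,203). I'll measure these next.

```bash
cat > h.py <<'E'
import numpy as np, cv2
def ld(n): return dict(np.load(f"{n}.npz"))
def ray(c,u,v):
    V=c["view"]; R=V[:3,:3]; t=V[:3,3]
    d=R.T@np.array([(u-c["cx"])/c["fx"],(v-c["cy"])/c["fy"],1]); return -R.T@t,d
def onz(c,u,v,z):
    o,d=ray(c,u,v); s=(z-o[2])/d[2]; return o+s*d
def proj(c,p):
    q=c["view"][:3,:3]@np.array(p)+c["view"][:3,3]; return c["fx"]*q[0]/q[2]+c["cx"],c["fy"]*q[1]/q[2]+c["cy"]
def tri(a,b):
    A=np.zeros((3,3));B=np.zeros(3)
    for o,d in(a,b):
        d=d/np.linalg.norm(d);P=np.eye(3)-np.outer(d,d);A+=P;B+=P@o
    p=np.linalg.solve(A,B)
    return p,[np.linalg.norm(np.cross(p-o,d/np.linalg.norm(d))) for o,d in(a,b)]
E
python3 - <<'E'
from h import *
for n,(x0,x1,y0,y1) in {"top":(190,390,110,290)}.items():
    f=ld("top0")["frame"][:,:,::-1]
    cv2.imwrite("pics/topA.png",cv2.resize(f[y0:y1,x0:x1],None,fx=4,fy=3.33,interpolation=cv2.INTER_CUBIC)) 
    cv2.imwrite("pics/topB.png",cv2.resize(f[150:280,0:180],None,fx=4,fy=4,interpolation=cv2.INTER_CUBIC))
    s=ld("scene0")["frame"][:,:,::-1]
    cv2.imwrite("pics/sceneA.png",cv2.resize(s[175:255,200:320],None,fx=6,fy=6,interpolation=cv2.INTER_CUBIC))
    cv2.imwrite("pics/sceneB.png",cv2.resize(s[100:250,312:512],None,fx=4,fy=4,interpolation=cv2.INTER_CUBIC))
E
```

```text
(no output)
```

View pics/topA.png

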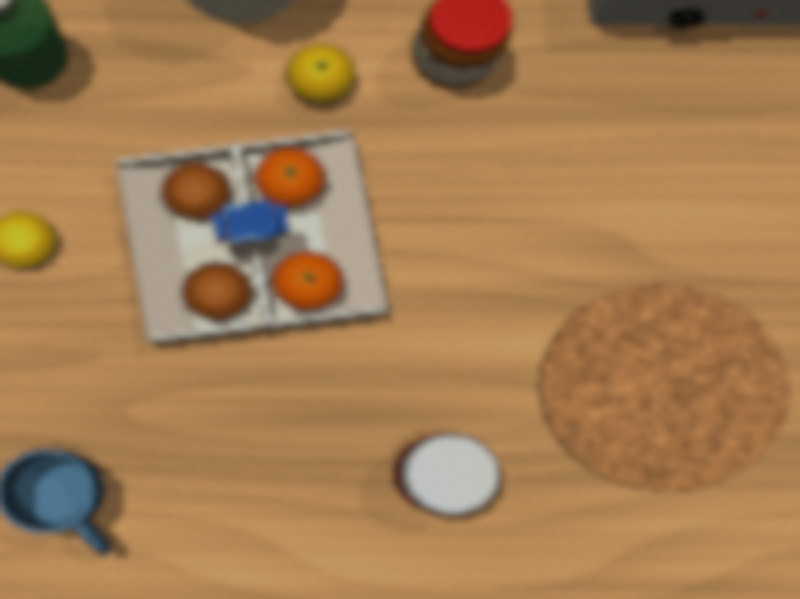

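View pics/topB.png

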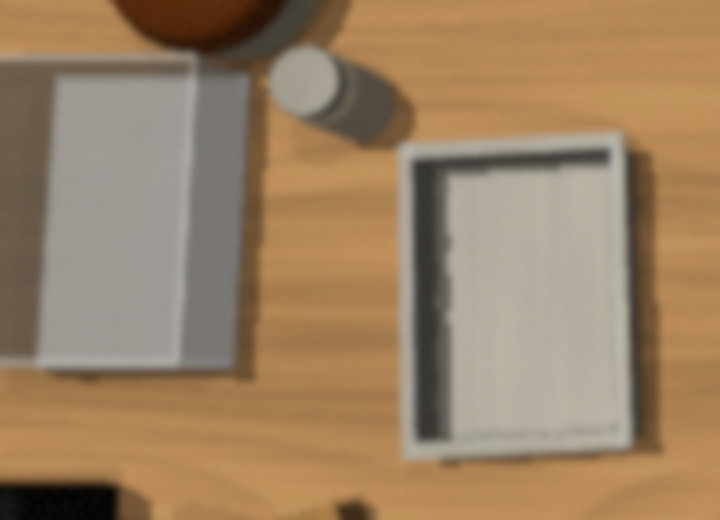

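View pics/sceneA.png

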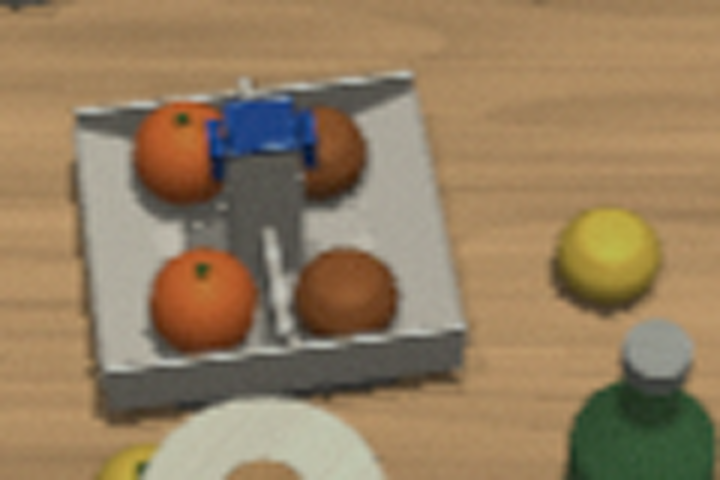

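View pics/sceneB.png

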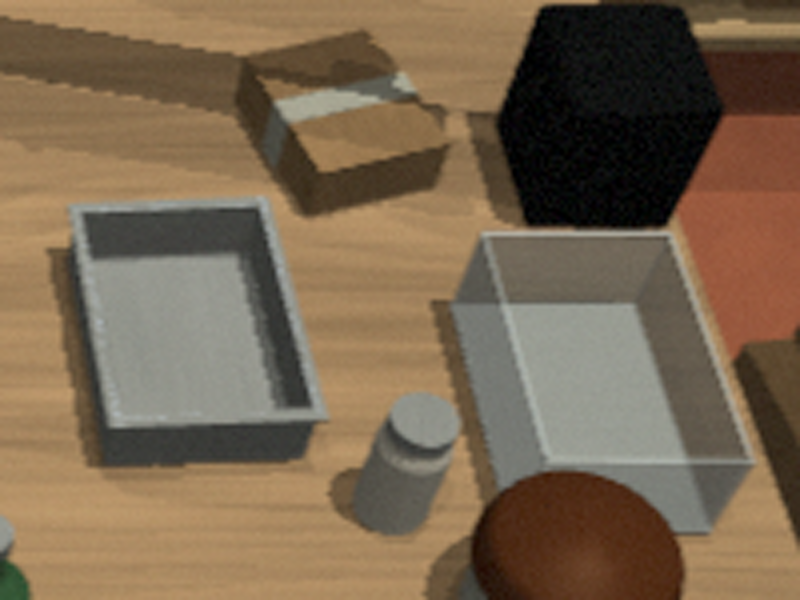

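The steel pan, with its flange, is the one at top (130,225). The other tray is clear plastic. In the dish the mandarins (orange) are on the right half and the rolls on the left.

Run:
```python
from h import *
T=ld("top0");S=ld("scene0")
np.set_printoptions(precision=4,suppress=True)
def A(u,v): return 190+u/4,110+v/3.333
def B(u,v): return u/4,150+v/4
print("dish corners z=.053 (end wall tops)")
cs=[onz(T,*A(*p),.053) for p in[(120,160),(352,133),(388,313),(152,343)]]
for c in cs: print(c)
c=np.array(cs); print("ctr",c.mean(0), "sides",[np.linalg.norm(c[i]-c[i-3]) for i in range(4)])
e=(c[1]-c[0])[:2];f=(c[0]-c[3])[:2]
print("yaw y-dir",np.degrees(np.arctan2(e[1],e[0])),np.degrees(np.arctan2(f[1],f[0])))
# blue buttons mask
def blue(I,box):
    h=cv2.cvtColor(I["frame"],cv2.COLOR_RGB2HSV); m=cv2.inRange(h,(105,120,60),(130,255,255))
    k=np.zeros_like(m);x0,x1,y0,y1=box;k[y0:y1,x0:x1]=m[y0:y1,x0:x1];return k
for I,box in((T,(225,280,150,210)),(S,(225,265,180,215))):
    k=blue(I,box);ys,xs=np.nonzero(k);print("blue",xs.min(),xs.max(),ys.min(),ys.max(),xs.mean(),ys.mean(),cv2.minAreaRect(np.c_[xs,ys].astype(np.float32)))
print("pan flange")
ps=[onz(T,*B(*p),.065) for p in[(400,145),(625,131),(635,449),(404,460)]]
for c in ps: print(c)
c=np.array(ps);print("ctr",c.mean(0),[np.linalg.norm(c[i]-c[i-3]) for i in range(4)])
for i,j in((0,1),(3,2),(3,0),(2,1)):
    d=c[j]-c[i];print(np.degrees(np.arctan2(d[1],d[0])))
# mat
h=cv2.cvtColor(T["frame"],cv2.COLOR_RGB2HSV)
print("mat", onz(T,*A(664,387),.01),onz(T,*A(540,387),.01),onz(T,*A(789,387),.01),onz(T,*A(664,283),.01),onz(T,*A(664,490),.01))
for n,p,z in(("can",A(452,475),.11),("mug",A(52,490),.095),("jar",A(468,22),.13),("shaker",B(307,82),.12),("bottle",(186,106),.21)): print(n,onz(T,*p,z))
for n,p in(("towel",(249,78)),("spat",(415,165)),("spat2",(422,222)),("plate",(485,210)),("tub top R",B(195,55)),("tub",B(180,362))): print(n,onz(T,*p,.0),onz(T,*p,.1),onz(T,*p,.2))
for n,p in(("mandA",A(291,177)),("mandB",A(308,280))): print(n,onz(T,*p,.015+.006+.029+.01))
```

```text
dish corners z=.053 (end wall tops)
[0.6632 0.0928 0.053 ]
[ 0.6892 -0.0922  0.053 ]
[ 0.5161 -0.1192  0.053 ]
[0.4878 0.0661 0.053 ]
ctr [ 0.5891 -0.0131  0.053 ] sides [np.float64(0.18678983527529433), np.float64(0.17520510941943557), np.float64(0.18738838377803035), np.float64(0.17745492458889828)]
yaw y-dir -82.0069164844946 8.664679892467387
blue 244 260 171 181 252.20138888888889 176.11111111111111 ((252.0461883544922, 175.8692626953125), (9.674708366394043, 16.496618270874023), 82.87498474121094)
blue 235 251 192 203 242.91935483870967 196.11290322580646 ((242.86538696289062, 196.32691955566406), (10.394153594970703, 16.865985870361328), 78.69007110595703)
pan flange
[0.571 0.469 0.065]
[0.5819 0.2918 0.065 ]
[0.3348 0.2774 0.065 ]
[0.3262 0.4554 0.065 ]
ctr [0.4535 0.3734 0.065 ] [np.float64(0.1775334265093674), np.float64(0.24749765422046235), np.float64(0.1781744339334228), np.float64(0.24509152996152136)]
-86.46673999684815
-87.24144161755315
3.1940787102397956
3.3420008081603254
mat [ 0.4487 -0.3427  0.01  ] [ 0.4487 -0.2434  0.01  ] [ 0.4487 -0.4426  0.01  ] [ 0.5496 -0.3456  0.01  ] [ 0.3505 -0.3398  0.01  ]
can [ 0.3652 -0.1613  0.11  ]
mug [0.3514 0.1379 0.095 ]
jar [ 0.7753 -0.1772  0.13  ]
shaker [0.6116 0.523  0.12  ]
bottle [0.7839 0.1798 0.21  ]
towel [0.9493 0.0014 0.    ] [ 0.9102 -0.0001  0.1   ] [ 0.8711 -0.0015  0.2   ]
spat [ 0.6495 -0.5438  0.    ] [ 0.6307 -0.5082  0.1   ] [ 0.612  -0.4726  0.2   ]
spat2 [ 0.4625 -0.5578  0.    ] [ 0.4564 -0.5212  0.1   ] [ 0.4504 -0.4847  0.2   ]
plate [ 0.5013 -0.7624  0.    ] [ 0.4926 -0.712   0.1   ] [ 0.4839 -0.6615  0.2   ]
tub top R [0.6556 0.6657 0.    ] [0.6365 0.6191 0.1   ] [0.6173 0.5726 0.2   ]
tub [0.4024 0.6633 0.    ] [0.4004 0.6169 0.1   ] [0.3984 0.5705 0.2   ]
mandA [ 0.6451 -0.0433  0.06  ]
mandB [ 0.5466 -0.0563  0.06  ]
```

All sizes check out: dish 187x176 against 190x176, pan 247x178, mat 200 mm across. The dish's +y faces world -y, so dish yaw is about -171.7°. I'll start moving over, adding small tilts along the way so I can identify the arm's kinematics and plan the pour.

```bash
cat > log.py <<'E'
from cell import env
import json,numpy as np
o=env.get_obs()
json.dump({k:np.asarray(v).tolist() for k,v in o.items()},open("log.jsonl","a"));open("log.jsonl","a").write("\n")
E
python3 log.py
python3 -m pendant '[[-0.12,0.12,-0.1,0,0,0],[-0.25,0.25,-0.2,0,0,0],[-0.37,0.37,-0.3,0.05,0.05,0],[-0.5,0.5,-0.4,0.1,0.1,0],[-0.62,0.62,-0.5,0.15,0.15,0],[-0.75,0.75,-0.6,0.2,0.2,0],[-0.87,0.87,-0.7,0.2,0.2,0],[-1,1,-0.8,0.2,0.2,0]]'; python3 log.py
python3 -m pendant '[[-0.12,0.12,0,0,-0.05,0],[-0.25,0.25,0,0,-0.1,0],[-0.37,0.37,0,0,-0.2,0],[-0.5,0.5,0,0,-0.3,0],[-0.62,0.62,0,0,-0.3,0],[-0.75,0.75,0,0,-0.3,0],[-0.87,0.87,0,0,-0.3,0],[-1,1,0,0,-0.3,0]]'; python3 log.py; cat log.jsonl
```

```text
time_s: 1.15
tool_pos: [0.2557, 0.4965, 0.3041]
tool_rot: [-161.5, -17.7, 70.2]
force: [0.6, -0.3, -0.0]
grip_width: 0.0871
time_s: 2.15
tool_pos: [0.3163, 0.383, 0.2424]
tool_rot: [-162.2, 7.9, 78.5]
force: [-0.7, -0.1, -0.1]
grip_width: 0.087
{"time_s": 0.15, "qpos": [-72.30251456252412, 18.429930415495182, -4.013432234457325, 83.15878309817474, 1.2949623048266166, 78.5426997687994, -3.2600986907214557], "joint_velocities": [0.04591165946346819, -0.18320785312089297, 0.07086334786741472, -0.08982988476261436, -0.08314962129677463, 0.017511296603224917, -0.03723097914810436], "effort": [-0.00017112562545662513, -49.17972922325134, -0.404600165784359, -31.287728548049927, -0.06397959077730775, 0.04045345704071224, 0.00011021032150893006], "tool_pos": [0.1887866817538703, 0.6215317003102858, 0.22170593904977062], "tool_rot": [179.9942156110991, 0.08620503078853382, 73.10980403378538], "force": [0.7535939981110299, 0.05273418050476341, -0.699868692360692], "wrist_torque": [0.011607093900667931, 0.018740454575061283, 0.028232988686318204], "grip_width": 0.08706750609249773}
{"time_s": 1
[... 928 characters left out ...]
48, 93.21101011031135, 33.69596462178405], "joint_velocities": [7.7392165243381665, -2.176083124958464, 4.565024780075468, 10.469373564591633, 2.9618990086640435, -5.430099557789601, 13.551771436073803], "effort": [-0.8609099127352238, -40.707560777664185, 0.41350046172738075, -30.032025575637817, -0.9873564541339874, 1.6031242534518242, -0.2586691081523895], "tool_pos": [0.3162985355055166, 0.38304381442460866, 0.2424340736419472], "tool_rot": [-162.1919479271509, 7.864665731696559, 78.5176849438042], "force": [-0.6858922334117106, -0.07617721742820702, -0.13473831827729899], "wrist_torque": [0.09920357241779545, -0.3970978889737315, 0.019537110164931728], "grip_width": 0.08696317211862438}
```

```bash
cat > fit.py <<'E'
import numpy as np,json,itertools
from scipy.spatial.transform import Rotation as Ro
D=[json.loads(l) for l in open("log.jsonl")]
def frames(q,s):
    R=Ro.identity();out=[R]
    for i,a in enumerate("zyzyzyz"):
        R=R*Ro.from_euler(a,s[i]*q[i],degrees=True);out.append(R)
    return out
if __name__=="__main__":
    res=[]
    for s in itertools.product((1,-1),repeat=7):
        e=0
        Qs=[frames(d["qpos"],s)[-1].inv()*Ro.from_euler("xyz",d["tool_rot"],degrees=True) for d in D]
        e=max((Qs[0].inv()*x).magnitude() for x in Qs)
        res.append((np.degrees(e),s,np.round(Qs[0].as_euler("xyz",degrees=True),1)))
    res.sort(key=lambda r:r[0])
    for r in res[:4]:print(r)
    s=res[0][1]
    # offsets: p = sum R_k (ox_k,0,oz_k) + const base z
    A=[];B=[]
    for d in D:
        F=frames(d["qpos"],s)
        cols=[np.array([0,0,1.])[:,None]]
        for k,ax in((1,[0]),(2,[0,2]),(4,[0,2]),(6,[0,2])): cols.append(F[k].as_matrix()[:,ax])
        A.append(np.hstack(cols));B.append(d["tool_pos"])
    A=np.vstack(A);B=np.hstack(B)
    x,r,k,sv=np.linalg.lstsq(A,B,rcond=1e-4);print(np.round(x,4),sv.round(3),np.abs(A@x-B).max())
    A2=A[:,[0,3,5,7]];x=np.linalg.lstsq(A2,B,rcond=None)[0];print(x,np.abs(A2@x-B).max())
    A2=A[:,[0,3,5,6,7]];x=np.linalg.lstsq(A2,B,rcond=None)[0];print(x,np.abs(A2@x-B).max())
E
python3 fit.py
```

```text
(np.float64(3.940330742127705e-14), (-1, 1, -1, 1, -1, 1, -1), array([  0.,   0., 180.]))
(np.float64(12.302726935105118), (-1, -1, -1, -1, 1, 1, 1), array([-178.6,   23.2,    0.3]))
(np.float64(20.821336296467855), (-1, 1, 1, 1, -1, 1, -1), array([  2.5,   0.2, 172.4]))
(np.float64(28.27923035141425), (1, -1, 1, 1, 1, 1, 1), array([23. , 29.4, 39.9]))
[ 0.8622  0.2074  0.0589  0.5077  0.802   0.3749 -0.0175  0.2446] [3.449 3.425 0.485 0.239 0.206 0.187 0.077 0.014] 0.024772045057750214
[0.23185488 0.43009679 0.51749291 0.31051252] 0.02807454197443715
[ 0.23146658  0.43047801  0.50883831 -0.00859939  0.3117882 ] 0.02801012374959716
```

```bash
cat >> fit.py <<'E'
    print("franka-like")
    A=[]
    for d in D:
        F=[f.as_matrix() for f in frames(d["qpos"],s)]
        A.append(np.c_[[0,0,1.],F[1][:,0],F[3][:,2],F[3][:,0],F[4][:,0],F[5][:,2],F[6][:,0],F[7][:,2]])
    A=np.vstack(A)
    for c in ([0,2,5,7],[0,2,3,4,5,7],[0,2,3,4,5,6,7],range(8)):
        c=list(c);x,_,k,_=np.linalg.lstsq(A[:,c],B,rcond=None);print(c,x.round(4),np.abs(A[:,c]@x-B).max())
E
python3 fit.py|tail -5
python3 -c "
import json
for l in open('log.jsonl'):
  d=json.loads(l)"
python3 -m pendant '[[-0.12,0.12,-0.1,-0.05,0.03,0.05],[-0.25,0.25,-0.2,-0.1,0.05,0.1],[-0.37,0.37,-0.3,-0.2,0.1,0.2],[-0.5,0.5,-0.4,-0.2,0.1,0.3],[-0.62,0.62,-0.5,-0.2,0.1,0.4],[-0.75,0.75,-0.6,-0.2,0.1,0.5],[-0.87,0.87,-0.6,-0.2,0.1,0.6],[-0.9,0.9,-0.6,-0.2,0.1,0.6]]'; python3 log.py; python3 fit.py|tail -5
```

```text
franka-like
[0, 2, 5, 7] [0.2319 0.4301 0.5175 0.3105] 0.028074541974437095
[0, 2, 3, 4, 5, 7] [0.3498 0.4516 0.0165 0.1416 0.5255 0.3062] 0.030299562883380482
[0, 2, 3, 4, 5, 6, 7] [ 0.3486  0.4515  0.0157  0.1403  0.5236 -0.0025  0.3067] 0.03025193216464661
[0, 1, 2, 3, 4, 5, 6, 7] [ 0.8061  0.2407  0.5025  0.0565  0.7418  0.3246 -0.0253  0.2525] 0.025265735188772814
time_s: 3.15
tool_pos: [0.4015, 0.2791, 0.2836]
tool_rot: [172.5, 3.5, 23.9]
force: [-0.4, 0.1, -0.1]
grip_width: 0.0871
franka-like
[0, 2, 5, 7] [0.2321 0.4423 0.515  0.3241] 0.027494463364180682
[0, 2, 3, 4, 5, 7] [0.2691 0.4521 0.0092 0.0475 0.5131 0.3232] 0.028220256474290772
[0, 2, 3, 4, 5, 6, 7] [ 0.2687  0.4525  0.0065  0.0471  0.5029 -0.0129  0.325 ] 0.028082216908534102
[0, 1, 2, 3, 4, 5, 6, 7] [ 0.1235 -0.1325  0.4251 -0.0189 -0.1643  0.6392 -0.0016  0.3409] 0.03320577539455785
```

```bash
cat >> fit.py <<'E'
    print("lateral")
    A=[]
    for d in D:
        F=[f.as_matrix() for f in frames(d["qpos"],s)]
        A.append(np.c_[[0,0,1.],F[3][:,2],F[5][:,2],F[7][:,2],F[1][:,1],F[3][:,1],F[5][:,1],F[1][:,0],F[6][:,0],F[3][:,0],F[4][:,0]])
    A=np.vstack(A)
    for c in (range(7),range(8),range(9),range(11)):
        c=list(c);x,_,k,_=np.linalg.lstsq(A[:,c],B,rcond=None);print(c,x.round(4),np.abs(A[:,c]@x-B).max())
E
python3 fit.py|tail -4
```

```text
[0, 1, 2, 3, 4, 5, 6, 7, 8] [ 2.495e-01  4.678e-01  5.131e-01  3.687e-01 -1.560e-02 -1.060e-02
 -4.000e-04  0.000e+00 -0.000e+00] 3.608224830031759e-16
[0, 1, 2, 3, 4, 5, 6, 7, 8, 9, 10] [ 2.495e-01  4.678e-01  5.131e-01  3.687e-01 -1.560e-02 -1.060e-02
 -4.000e-04  0.000e+00 -0.000e+00  0.000e+00 -0.000e+00] 8.326672684688674e-16
```

The kinematics fit exactly, so I can check reach for the pour from either long side.

```bash
cat > kin.py <<'E'
import numpy as np,json
from scipy.spatial.transform import Rotation as Ro
from scipy.optimize import least_squares
from fit import frames
S=(-1,1,-1,1,-1,1,-1); R7=Ro.from_euler("z",180,degrees=True)
def _A(q):
    F=[f.as_matrix() for f in frames(q,S)]
    return np.c_[[0,0,1.],F[3][:,2],F[5][:,2],F[7][:,2],F[1][:,1],F[3][:,1],F[5][:,1]]
D=[json.loads(l) for l in open("log.jsonl")][:4]
X=np.linalg.lstsq(np.vstack([_A(d["qpos"]) for d in D]),np.hstack([d["tool_pos"] for d in D]),rcond=None)[0]
LO=np.array([-163.93,-17.29,-79.2,3.27,-89.18,5.43,-154.24]);HI=np.array([163.93,119.83,71.16,140.29,269.18,117.66,154.24])
def fk(q): return _A(q)@X, frames(q,S)[-1]*R7
def ik(p,R,q0,w=0.002):
    def f(q):
        P,r=fk(q);return np.r_[(P-p)*20,(R.inv()*r).as_rotvec()*5,w*(q-q0)/10]
    r=least_squares(f,np.clip(q0,LO+1,HI-1),bounds=(LO,HI));P,rr=fk(r.x)
    return r.x,np.linalg.norm(P-p)*1000,np.degrees((R.inv()*rr).magnitude())
def dishpose(grip,yaw,tilt,sgn):
    """dish grip point, yaw of dish, tilt toward +y (deg); tool x = sgn*dish y. returns TCP, toolR, dishR"""
    Rd=Ro.from_euler("z",yaw,degrees=True)*Ro.from_euler("x",-tilt,degrees=True)
    M=Rd.as_matrix();x=sgn*M[:,1];z=-M[:,2]
    Rt=Ro.from_matrix(np.c_[x,np.cross(z,x),z]); return grip+.019*z,Rt,Rd
E
cat > opt.py <<'E'
from kin import *
np.set_printoptions(precision=1,suppress=True)
q=np.array(D[-1]["qpos"])
rng=np.random.default_rng(0)
c=np.array([.4535,.3734]);a=np.radians(3.25);ya=np.array([-np.sin(a),np.cos(a)])
for nm,yaw,sg in(("near",3.25,1),("far",183.25,-1)):
  for s in(1,-1):
    lip=np.r_[c-sg*.045*ya,.10]
    best=[]
    for th in(0,50):
        pass
    for t in range(12):
        qq=np.array([rng.uniform(-90,0),rng.uniform(0,60),rng.uniform(-60,60),rng.uniform(40,120),rng.uniform(-80,200),rng.uniform(20,110),rng.uniform(-140,140)])
        Rd=Ro.from_euler("z",yaw,degrees=True)*Ro.from_euler("x",-52,degrees=True)
        grip=lip-Rd.apply([0,.095,-.074]);p,R,_=dishpose(grip,yaw,52,s)
        x,e,r=ik(p,R,qq,0.0005);best.append((e+r,e,r,x))
    best.sort(key=lambda b:b[0])
    for b in best[:4]:print(nm,s,round(b[1],2),round(b[2],2),b[3], "margin",np.minimum(b[3]-LO,HI-b[3]).min().round(1))
E
python3 opt.py
```

```text
near 1 0.0 0.0 [-66.4  36.2  15.7  77.3  24.6 107.3  41.9] margin 10.3
near 1 0.0 0.0 [-83.9  42.4  44.2  78.1  12.  103.1  53.2] margin 14.6
near 1 0.0 0.0 [-44.3  36.8 -17.5  76.2  37.3 114.1  31.3] margin 3.6
near 1 0.0 0.0 [-47.1  36.3 -13.3  76.3  35.6 113.1  32.6] margin 4.6
near -1 0.0 0.0 [ -69.8   36.8   20.9   77.5   22.6  106.5 -136.3] margin 11.2
near -1 0.0 0.0 [ -61.6   35.7    8.6   77.1   27.4  108.6 -140.5] margin 9.1
near -1 0.0 0.0 [ -52.1   35.7   -5.7   76.6   32.8  111.4 -145. ] margin 6.2
near -1 0.0 0.0 [ -66.4   36.2   15.8   77.3   24.6  107.3 -138.1] margin 10.3
far 1 0.0 0.0 [-45.2   6.9  26.6 116.7 -65.1  60.7 -69.4] margin 23.6
far 1 0.0 0.0 [-34.1   6.7  14.7 116.4 -64.   59.6 -70.2] margin 23.9
far 1 0.0 0.0 [-60.1   7.9  42.7 117.2 -66.9  62.6 -68.3] margin 22.3
far 1 0.0 0.0 [-56.3   7.5  38.6 117.1 -66.4  62.1 -68.6] margin 22.8
far -1 0.0 0.0 [-19.4   6.9  -0.9 115.9 -62.4  58.2 108.9] margin 24.2
far -1 0.0 0.0 [-51.    7.2  32.8 116.9 -65.8  61.4 111. ] margin 23.4
far -1 0.0 0.0 [  2.3   8.2 -23.8 115.1 -59.3  56.  107.2] margin 25.2
far -1 0.0 0.0 [ 13.    9.4 -35.3 114.8 -57.2  54.6 106. ] margin 25.5
```

```bash
cat > path.py <<'E'
from kin import *
np.set_printoptions(precision=1,suppress=True)
q0=np.array(json.loads(open("log.jsonl").readlines()[-1])["qpos"])
print(q0)
G=np.array([.589,-.013])
wp=[((.589,-.013,.25),188.3,0),((.589,-.013,.115),188.3,0),((.589,-.013,.23),188.3,0),((.53,.2,.23),186,0),((.451,.418,.22),183.25,0),((.451,.418,.22),183.25,30),((.451,.418,.22),183.25,52),((.451,.418,.25),183.25,0),((.53,.2,.25),186,0),((.55,-.15,.25),186,0),((.449,-.343,.2),186,0),((.449,-.343,.12),186,0)]
for s in(1,-1):
    q=q0
    for g,y,t in wp:
        p,R,_=dishpose(np.array(g),y,t,s)
        q,e,r=ik(p,R,q,0.01);print(s,g,t,round(e,1),round(r,1),q,np.minimum(q-LO,HI-q).min().round(0))
E
python3 path.py
```

```text
[-51.7   1.3   9.4  96.4   5.8  88.  -18.6]
1 (0.589, -0.013, 0.25) 0 0.0 0.0 [-31.   11.7  34.5  92.6  -6.8  77.7 -77.4] 29.0
1 (0.589, -0.013, 0.115) 0 0.0 0.0 [-29.1  18.2  32.9 101.8 -10.9  63.2 -74.2] 35.0
1 (0.589, -0.013, 0.23) 0 0.0 0.0 [-30.5  12.4  33.9  94.2  -7.1  75.5 -77.1] 30.0
1 (0.53, 0.2, 0.23) 0 0.0 0.0 [ -45.6    8.7   24.8   97.1   -3.8   75.  -104.1] 26.0
1 (0.451, 0.418, 0.22) 0 0.0 0.0 [ -60.    14.9   17.7   90.8   -4.6   75.  -128.4] 26.0
1 (0.451, 0.418, 0.22) 30 0.0 0.0 [ -50.8    5.3   21.2  107.2  -34.    58.3 -100.8] 23.0
1 (0.451, 0.418, 0.22) 52 0.0 0.0 [-42.4   6.9  23.6 116.7 -64.8  60.4 -69.6] 24.0
1 (0.451, 0.418, 0.25) 0 0.0 0.0 [ -69.8   14.8   29.7   88.8   -7.4   78.4 -126.2] 28.0
1 (0.53, 0.2, 0.25) 0 0.0 0.0 [ -57.1    8.8   37.6   95.8   -5.5   77.3 -102.5] 26.0
1 (0.55, -0.15, 0.25) 0 0.0 0.0 [-30.9  10.7  49.5  95.6  -8.3  77.5 -64.1] 22.0
1 (0.449, -0.343, 0.2) 0 0.0 0.0 [-12.7  13.3  54.6 100.3 -11.4  72.2 -39.4] 17.0
1 (0.449, -0.343, 0.12) 0 0.0 0.0 [ -9.5  18.6  52.1 105.3 -16.3  63.9 -35.6] 19.0
-1 (0.589, -0.013, 0.25) 0 0.0 0.0 [-
[... 258 characters left out ...]
5   8.7  96.6  -1.3  75.   73.8] 26.0
-1 (0.451, 0.418, 0.22) 0 0.0 0.0 [-46.6  14.7   1.5  90.3  -0.4  75.   48.3] 32.0
-1 (0.451, 0.418, 0.22) 30 0.0 0.0 [-35.9   5.4   5.5 106.7 -32.4  57.6  77.9] 23.0
-1 (0.451, 0.418, 0.22) 52 0.0 0.0 [-27.6   6.8   7.9 116.2 -63.3  59.  109.5] 24.0
-1 (0.451, 0.418, 0.25) 0 0.0 0.0 [-55.1  13.8  11.7  88.2  -2.9  78.2  50.2] 31.0
-1 (0.53, 0.2, 0.25) 0 0.0 0.0 [-41.8   7.9  20.4  95.4  -2.8  77.2  75.1] 25.0
-1 (0.55, -0.15, 0.25) 0 0.0 0.0 [-18.2   9.   34.5  95.3  -5.2  77.3 113.1] 26.0
-1 (0.449, -0.343, 0.2) 0 0.0 0.0 [ -2.3  11.1  41.9 100.1  -7.8  71.8 137.4] 17.0
-1 (0.449, -0.343, 0.12) 0 0.0 0.0 [ -0.4  15.9  40.6 105.1 -11.5  63.2 140.3] 14.0
```

```bash
cat > delta.py <<'E'
import sys
from kin import *
from cell import env
def delta(p,R):
    o=env.get_obs();Rc=Ro.from_euler("xyz",o["tool_rot"],degrees=True)
    d=Rc.inv().apply(np.array(p)-o["tool_pos"])/.1; r=np.degrees((Rc.inv()*R).as_rotvec())/90
    print("t",round(o["time_s"],2),"tcp",o["tool_pos"].round(4),o["tool_rot"].round(2),"shift",d.round(3),"turn",r.round(3))
if __name__=="__main__":
    a=list(map(float,sys.argv[1:]))  # grip xyz, dish yaw, tilt
    p,R,_=dishpose(np.array(a[:3]),a[3],a[4],-1); delta(p,R)
    q,e,r=ik(p,R,env.get_obs()["qpos"],.01);print("ik",q.round(1),round(e,1),round(r,1))
E
python3 - <<'E'
from h import *
T=ld("top0");S=ld("scene0")
print(tri(ray(T,252.1,176),ray(S,242.9,196.2)))
for z in(.115,.125,.133):print(onz(T,252.1,176,z),onz(S,242.9,196.2,z))
# divider mid etc: project predicted grip
for y in(.028,-.028):
    a=np.radians(188.3);p=np.array([.589,-.013,.115])+y*np.array([-np.sin(a),np.cos(a),0]);print(y,proj(T,p),proj(S,p))
E
python3 delta.py .56 0.0 .27 188.3 0
```

```text
(array([ 0.59274051, -0.00897626,  0.12760583]), [np.float64(0.0010895113598193605), np.float64(0.0010895113598193608)])
[ 0.59485163 -0.00997392  0.115     ] [ 0.58284697 -0.00838211  0.115     ]
[ 0.59321945 -0.01004574  0.125     ] [ 0.5906535  -0.00799016  0.125     ]
[ 0.59191369 -0.01010319  0.133     ] [ 0.59689873 -0.0076766   0.133     ]
0.028 (np.float64(262.2453945096397), np.float64(176.5771772961134)) (np.float64(232.4869240130154), np.float64(198.71507966093296))
-0.028 (np.float64(243.95028734872247), np.float64(179.23623854727595)) (np.float64(250.24927325844402), np.float64(196.77054336376398))
t 3.15 tcp [0.4015 0.2791 0.2836] [172.45   3.53  23.94] shift [0.336 3.126 0.722] turn [ 0.046  0.088 -0.822]
ik [-23.    6.6  22.2  94.6  -2.5  79.3  97.8] 0.0 0.0
```

```bash
python3 -m pendant '[[0.05,0.13,0.0,0.01,0.01,-0.11],[0.08,0.25,0.05,0.01,0.02,-0.22],[0.1,0.38,0.1,0.02,0.04,-0.33],[0.15,0.5,0.15,0.02,0.05,-0.44],[0.2,0.63,0.15,0.03,0.06,-0.54],[0.25,0.75,0.2,0.04,0.07,-0.64],[0.3,0.88,0.2,0.046,0.088,-0.74],[0.33,1,0.2,0.046,0.088,-0.82]]'; python3 delta.py .56 0.0 .27 188.3 0
```

```text
time_s: 4.15
tool_pos: [0.4719, 0.1998, 0.2751]
tool_rot: [179.9, -0.1, 98.5]
force: [-0.3, 0.2, -0.7]
grip_width: 0.0871
t 4.15 tcp [0.4719 0.1998 0.2751] [ 1.7994e+02 -5.0000e-02  9.8530e+01] shift [-2.107  0.575  0.24 ] turn [ 0.001 -0.001  0.003]
ik [-28.7   6.7  28.4  94.7  -3.3  79.3  98.5] 0.0 0.0
```

```bash
python3 -m pendant '[[-0.13,0.05,0,0,0,0],[-0.25,0.1,0,0,0,0],[-0.38,0.15,0,0,0,0],[-0.5,0.2,0,0,0,0],[-0.63,0.23,0,0,0,0],[-0.75,0.26,0,0,0,0],[-0.88,0.28,0,0,0,0],[-1,0.3,0,0,0,0]]'
python3 -m pendant '[[-0.13,0.05,0,0,0,0],[-0.25,0.1,0,0,0,0],[-0.38,0.15,0,0,0,0],[-0.5,0.2,0,0,0,0],[-0.63,0.23,0,0,0,0],[-0.75,0.26,0,0,0,0],[-0.85,0.28,0,0,0,0],[-0.95,0.3,0,0,0,0]]'
python3 -m pendant '[[-0.05,0,0.05,0,0,0],[-0.1,0,0.1,0,0,0],[-0.1,0,0.15,0,0,0],[-0.1,0,0.2,0,0,0],[-0.1,0,0.2,0,0,0],[-0.1,0,0.2,0,0,0],[-0.1,0,0.2,0,0,0],[-0.1,0,0.2,0,0,0]]'
python3 delta.py .591 -.011 .27 188.3 0
cat > snap.py <<'E'
import sys
from cell import env,viewer
import numpy as np,cv2
n=sys.argv[1]
for c in sys.argv[2:]:
    o=env.get_obs();f=viewer.read_camera(c)
    np.savez(f"{c}{n}.npz",tp=o["tool_pos"],tr=o["tool_rot"],**f)
    cv2.imwrite(f"pics/{c}{n}.png",cv2.cvtColor(f["frame"],cv2.COLOR_RGB2BGR))
E
python3 snap.py 1 wrist
```

```text
time_s: 5.15
tool_pos: [0.516, 0.1053, 0.2749]
tool_rot: [180.0, 0.0, 98.1]
force: [0.8, -0.3, -0.2]
grip_width: 0.0869
time_s: 6.15
tool_pos: [0.5592, 0.0159, 0.275]
tool_rot: [180.0, 0.0, 98.2]
force: [0.3, -0.1, 0.2]
grip_width: 0.087
time_s: 7.15
tool_pos: [0.5605, 0.0065, 0.2552]
tool_rot: [179.9, 0.0, 98.1]
force: [0.6, 0.2, 0.1]
grip_width: 0.0869
t 7.15 tcp [0.5605 0.0065 0.2552] [1.7995e+02 3.0000e-02 9.8140e+01] shift [-0.216  0.277  0.042] turn [ 0.001  0.    -0.002]
ik [-27.9  11.1  30.7  90.5  -5.7  79.9 101.5] 0.0 0.0
```

View pics/wrist1.png

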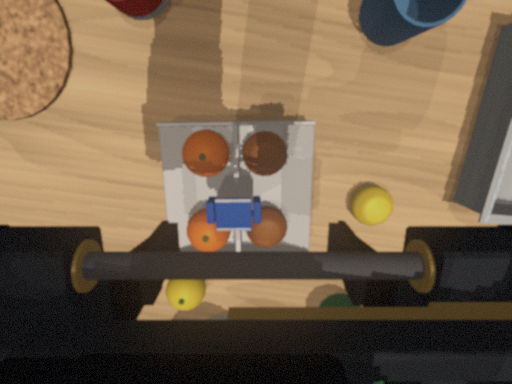

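The wrist view shows the dish with its mandarins on the left and rolls on the right. The two button tabs are at about (211,212) and (257,210). I'll measure the blue tabs and the tilt of the edges.

```bash
cat > wm.py <<'E'
import numpy as np,cv2
from scipy.spatial.transform import Rotation as Ro
def wcam(n):
    c=dict(np.load(f"wrist{n}.npz"));R=Ro.from_euler("xyz",c["tr"],degrees=True).as_matrix();H=c["hand_eye"]
    M=np.eye(4);M[:3,:3]=R@H[:3,:3];M[:3,3]=R@H[:3,3]+c["tp"];c["view"]=np.linalg.inv(M);return c
E
python3 - <<'E'
from wm import *;from h import *
c=wcam(1)
h=cv2.cvtColor(c["frame"],cv2.COLOR_RGB2HSV);m=cv2.inRange(h,(105,120,50),(130,255,255))
m[:190]=0;m[240:]=0;m[:,:195]=0;m[:,275:]=0
ys,xs=np.nonzero(m);r=cv2.minAreaRect(np.c_[xs,ys].astype(np.float32));print(r,xs.min(),xs.max())
cols=m.sum(0)//255;print({i:int(cols[i]) for i in range(200,270) if cols[i]})
I=cv2.resize(c["frame"][110:260,150:330,::-1],None,fx=4,fy=4,interpolation=cv2.INTER_CUBIC);cv2.imwrite("pics/w1z.png",I)
for z in (.115,.127,.133):
    print(z,onz(c,*r[0],z))
T=ld("top0")
# triangulate blue centroid
print(tri(ray(c,*r[0]),ray(T,252.1,176)))
# corners of dish z .053
for p in((159,123),(314,121)):print(onz(c,*p,.053))
E
```

```text
((233.0, 214.0), (24.0, 52.0), 90.0) 207 259
{207: 4, 208: 17, 209: 20, 210: 20, 211: 19, 212: 19, 213: 16, 214: 11, 215: 9, 216: 16, 217: 20, 218: 23, 219: 23, 220: 23, 221: 23, 222: 23, 223: 23, 224: 23, 225: 23, 226: 23, 227: 23, 228: 23, 229: 23, 230: 23, 231: 23, 232: 23, 233: 23, 234: 23, 235: 23, 236: 23, 237: 23, 238: 23, 239: 23, 240: 23, 241: 23, 242: 23, 243: 23, 244: 23, 245: 23, 246: 23, 247: 23, 248: 23, 249: 23, 250: 8, 251: 5, 252: 4, 253: 5, 254: 17, 255: 20, 256: 20, 257: 21, 258: 20, 259: 19}
0.115 [ 0.5992909  -0.00872412  0.115     ]
0.127 [ 0.59489907 -0.00848607  0.127     ]
0.133 [ 0.59270315 -0.00836705  0.133     ]
(array([ 0.59160797, -0.00921808,  0.13563716]), [np.float64(0.0009122300200083088), np.float64(0.0009122300200083066)])
[ 0.52073397 -0.11124797  0.053     ]
[0.49236319 0.07061383 0.053     ]
```

View pics/w1z.png

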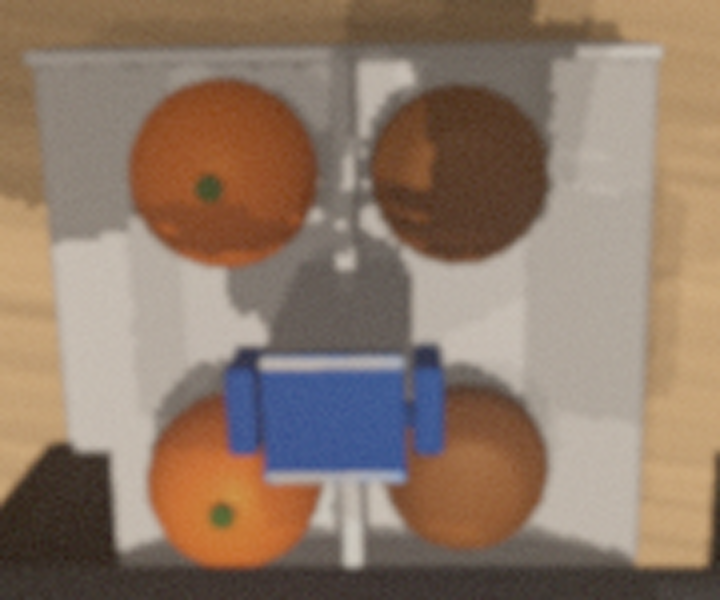

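```bash
python3 - <<'E'
from wm import *;from h import *
c=wcam(1);T=ld("top0")
print(onz(c,234,215,.133),onz(c,233.75,210.3,.127))
a=np.radians(8.5);m=np.array([.5065,-.0203]);print(m+.088*np.array([np.cos(a),np.sin(a)]))
# button tops
print(onz(c,210.3,210.3,.127),onz(c,257.3,210,.127))
E
python3 delta.py .592 -.009 .115 188.5 0
```

```text
[ 0.59362079 -0.00723561  0.133     ] [ 0.59079904 -0.00822374  0.127     ]
[ 0.5935334  -0.00729277]
[ 0.59421763 -0.03203332  0.127     ] [0.58704535 0.01563451 0.127     ]
t 7.2 tcp [0.5605 0.0065 0.2551] [1.7996e+02 4.0000e-02 9.8150e+01] shift [-0.197  0.289  1.592] turn [ 0.     0.    -0.004]
ik [-25.8  18.   28.5 101.2  -9.5  63.2 104.4] 0.0 0.0
```

```bash
python3 -m pendant '[[-0.05,0.07,0.12,0,0,0],[-0.1,0.14,0.25,0,0,0],[-0.15,0.21,0.37,0,0,0],[-0.2,0.29,0.5,0,0,0],[-0.2,0.29,0.62,0,0,0],[-0.2,0.29,0.75,0,0,0],[-0.2,0.29,0.87,0,0,0],[-0.2,0.29,1,0,0,0]]'
python3 -m pendant '[[0,0,0.1,0,0,0],[0,0,0.2,0,0,0],[0,0,0.3,0,0,0],[0,0,0.4,0,0,0],[0,0,0.5,0,0,0],[0,0,0.58,0,0,0],[0,0,0.58,0,0,0],[0,0,0.58,0,0,0]]'
python3 delta.py .592 -.009 .115 188.5 0; python3 snap.py 2 scene wrist
```

```text
time_s: 8.2
tool_pos: [0.5919, -0.009, 0.1544]
tool_rot: [180.0, 0.0, 98.2]
force: [-0.3, -0.1, 0.4]
grip_width: 0.087
time_s: 9.2
tool_pos: [0.5923, -0.0093, 0.0973]
tool_rot: [179.9, 0.0, 98.1]
force: [0.3, 1.0, -0.1]
grip_width: 0.0873
t 9.2 tcp [ 0.5923 -0.0093  0.0973] [1.7994e+02 4.0000e-02 9.8150e+01] shift [ 0.004 -0.003  0.013] turn [ 0.001  0.    -0.004]
ik [-26.6  18.1  29.5 101.2  -9.9  63.2 104.7] 0.0 0.0
```

Run:
```python
import cv2
a=cv2.imread("pics/scene2.png")[150:270,180:340];cv2.imwrite("pics/s2z.png",cv2.resize(a,None,fx=5,fy=5,interpolation=cv2.INTER_CUBIC))
```

```text
(no output)
```

View pics/s2z.png

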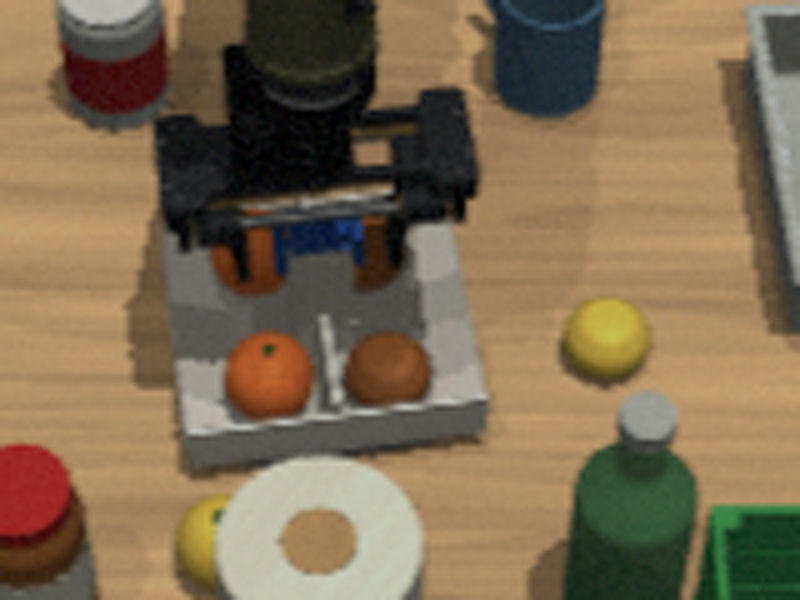

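View pics/wrist2.png

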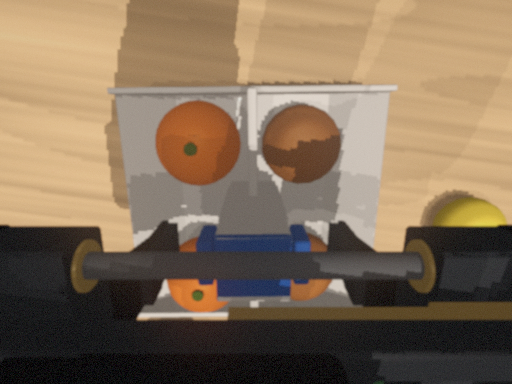

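The fingers straddle both buttons centrally: tabs at columns 207 and 300, fingers at about 170 and 345. Closing on them now.

```bash
python3 -m pendant '[[0,0,0.01,0,0,-0.005],[0,0,0.01,0,0,-0.005],[0,0,0.01,0,0,-0.005],[0,0,0.01,0,0,-0.005],[0,0,0.01,0,0,-0.005],[0,0,0.01,0,0,-0.005],[0,0,0.01,0,0,-0.005],[0,0,0.01,0,0,-0.005]]' 30 55
python3 -c "
from cell import env;o=env.get_obs();print(o['force'],o['wrist_torque'],o['grip_width'],o['tool_pos'])"
```

```text
time_s: 10.3
tool_pos: [0.5921, -0.0093, 0.0965]
tool_rot: [180.0, 0.0, 98.6]
force: [-2.3, -1.0, 6.4]
grip_width: 0.0403
[-2.34726221 -0.95990114  6.35525274] [0.00056994 0.49514028 0.05748252] 0.04031511697395444 [ 0.59210491 -0.00928839  0.09648608]
```

Width is 40.3 mm where I expected about 44. I'll look before lifting.

```bash
python3 snap.py 3 wrist scene
python3 - <<'E'
import cv2
a=cv2.imread("pics/wrist3.png")[190:330,130:380];b=cv2.imread("pics/scene3.png")[175:255,200:320]
cv2.imwrite("pics/z3.png",cv2.resize(a,None,fx=3,fy=3,interpolation=cv2.INTER_CUBIC));cv2.imwrite("pics/z3s.png",cv2.resize(b,None,fx=6,fy=6,interpolation=cv2.INTER_CUBIC))
E
```

```text
(no output)
```

View pics/z3.png

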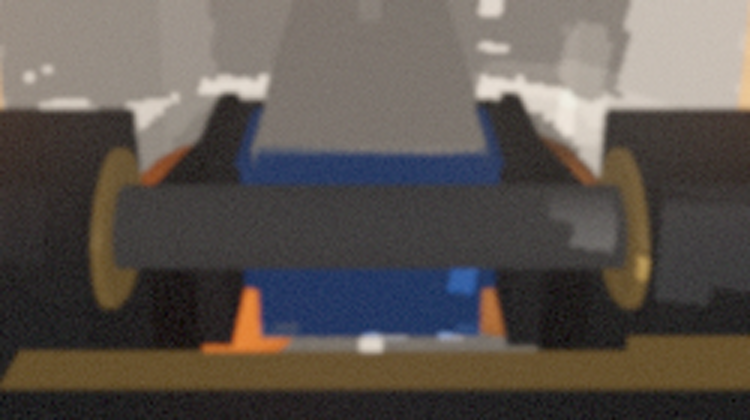

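View pics/z3s.png

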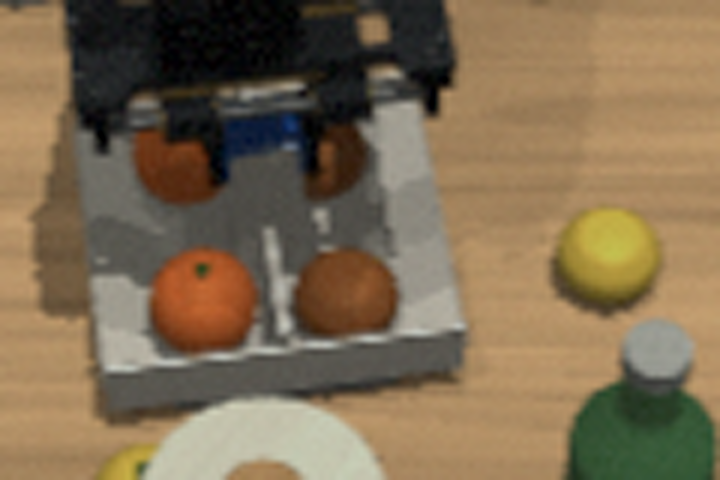

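Both buttons look pressed in nearly flush, and the pads sit on them. Starting a slow straight lift, watching the force.

```bash
python3 -m pendant '[[0,0,-0.02,0,0,0],[0,0,-0.04,0,0,0],[0,0,-0.06,0,0,0],[0,0,-0.08,0,0,0],[0,0,-0.1,0,0,0],[0,0,-0.12,0,0,0],[0,0,-0.12,0,0,0],[0,0,-0.12,0,0,0]]' ; python3 snap.py 4 scene;python3 - <<'E'
import cv2
b=cv2.imread("pics/scene4.png")[165:255,200:320]
cv2.imwrite("pics/z4s.png",cv2.resize(b,None,fx=6,fy=6,interpolation=cv2.INTER_CUBIC))
E
```

```text
time_s: 11.4
tool_pos: [0.592, -0.0093, 0.108]
tool_rot: [180.0, 0.0, 98.6]
force: [0.2, 0.4, -6.1]
grip_width: 0.0395
```

View pics/z4s.png

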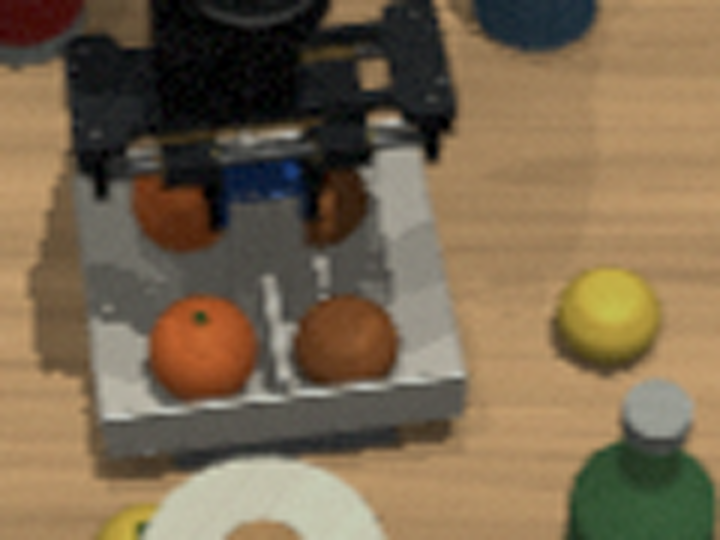

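The dish came free: the load is 6.1 N, which matches 0.6 kg, and a gap is visible underneath. Lifting straight up now.

```bash
python3 -m pendant '[[0,0,-0.05,0,0,0],[0,0,-0.12,0,0,0],[0,0,-0.24,0,0,0],[0,0,-0.38,0,0,0],[0,0,-0.55,0,0,0],[0,0,-0.75,0,0,0],[0,0,-0.9,0,0,0],[0,0,-1,0,0,0]]' ; python3 snap.py 5 scene
python3 delta.py .451 .408 .235 183.25 0
```

```text
time_s: 12.45
tool_pos: [0.5923, -0.0093, 0.2094]
tool_rot: [179.9, 0.0, 98.6]
force: [-1.5, 0.4, -6.2]
grip_width: 0.0397
t 12.5 tcp [ 0.5928 -0.0093  0.2104] [1.7982e+02 3.0000e-02 9.8590e+01] shift [ 4.338 -0.778 -0.061] turn [0.002 0.    0.059]
ik [-58.   13.5  15.9  90.6  -3.8  76.4  51.6] 0.0 0.0
```

View pics/scene5.png

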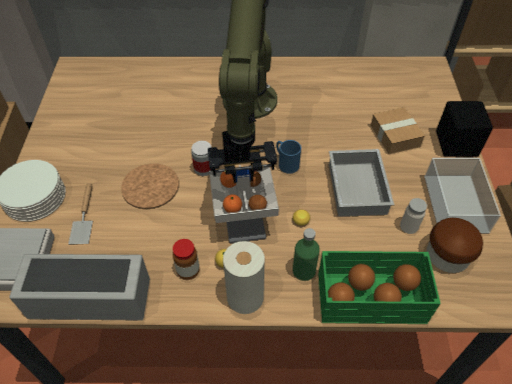

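The dish is clear of its base with everything in it. Carrying it toward the pan.

```bash
python3 -m pendant '[[0.04,-0.02,0,0,0,0.01],[0.12,-0.04,0,0,0,0.02],[0.24,-0.06,0,0,0,0.03],[0.38,-0.08,0,0,0,0.04],[0.53,-0.11,0,0,0,0.05],[0.68,-0.14,0,0,0,0.059],[0.84,-0.16,0,0,0,0.059],[1,-0.18,0,0,0,0.059]]'
python3 -m pendant '[[0.13,-0.01,0,0,0,0],[0.25,-0.02,0,0,0,0],[0.38,-0.03,0,0,0,0],[0.5,-0.05,0,0,0,0],[0.63,-0.06,0,0,0,0],[0.75,-0.08,0,0,0,0],[0.88,-0.09,0,0,0,0],[1,-0.1,0,0,0,0]]'
python3 -m pendant '[[0.13,-0.01,0,0,0,0],[0.25,-0.02,0,0,0,0],[0.38,-0.03,0,0,0,0],[0.5,-0.05,0,0,0,0],[0.63,-0.06,0,0,0,0],[0.75,-0.08,0,0,0,0],[0.88,-0.09,0,0,0,0],[1,-0.1,0,0,0,0]]'
python3 delta.py .451 .408 .235 183.25 0
```

```text
time_s: 13.5
tool_pos: [0.5587, 0.0882, 0.2076]
tool_rot: [-180.0, 0.0, 93.3]
force: [-0.5, 0.6, -6.7]
grip_width: 0.0398
time_s: 14.5
tool_pos: [0.5434, 0.1872, 0.2079]
tool_rot: [180.0, 0.0, 93.3]
force: [0.5, 0.1, -6.1]
grip_width: 0.0399
time_s: 15.5
tool_pos: [0.5277, 0.2864, 0.2078]
tool_rot: [180.0, 0.0, 93.3]
force: [0.5, -0.4, -7.6]
grip_width: 0.0396
t 15.5 tcp [0.5277 0.2864 0.2078] [1.7996e+02 3.0000e-02 9.3290e+01] shift [ 1.258 -0.696 -0.083] turn [0. 0. 0.]
ik [-57.3  13.5  15.1  90.6  -3.6  76.4  51.4] 0.0 0.0
```

```bash
python3 -m pendant '[[0.12,-0.09,0,0,0,0],[0.24,-0.18,-0.02,0,0,0],[0.36,-0.27,-0.04,0,0,0],[0.48,-0.36,-0.06,0,0,0],[0.6,-0.45,-0.08,0,0,0],[0.72,-0.53,-0.08,0,0,0],[0.84,-0.6,-0.08,0,0,0],[0.95,-0.66,-0.08,0,0,0]]'
python3 -m pendant '[[0.1,-0.02,0,0,0,0],[0.18,-0.03,0,0,0,0],[0.25,-0.03,0,0,0,0],[0.3,-0.03,0,0,0,0],[0.3,-0.03,0,0,0,0],[0.3,-0.03,0,0,0,0],[0.3,-0.03,0,0,0,0],[0.3,-0.03,0,0,0,0]]'
python3 delta.py .451 .408 .235 183.25 0; python3 snap.py 6 scene top
```

```text
time_s: 16.5
tool_pos: [0.4559, 0.3773, 0.2156]
tool_rot: [180.0, 0.0, 93.3]
force: [0.1, -0.1, -6.4]
grip_width: 0.0396
time_s: 17.5
tool_pos: [0.4519, 0.4061, 0.2158]
tool_rot: [180.0, 0.0, 93.3]
force: [0.0, -0.0, -6.0]
grip_width: 0.0396
t 17.5 tcp [0.4519 0.4061 0.2158] [1.7996e+02 3.0000e-02 9.3270e+01] shift [ 0.02  -0.007 -0.002] turn [0. 0. 0.]
ik [-57.2  13.5  14.8  90.6  -3.5  76.4  51.4] 0.0 0.0
```

View pics/scene6.png

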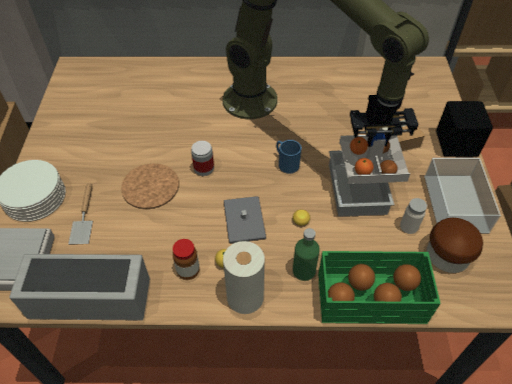

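View pics/top6.png

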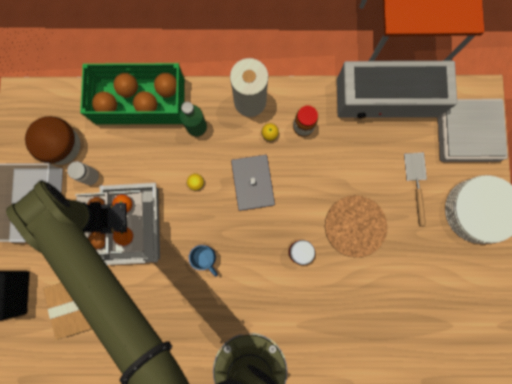

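The dish is over the pan with all four items in it. Working out the tilt waypoints in the current tool axes.

```bash
cat > stage.py <<'E'
from kin import *
from cell import env
import sys
o=env.get_obs();Rc=Ro.from_euler("xyz",o["tool_rot"],degrees=True)
for a in sys.argv[1:]:
    g=list(map(float,a.split(",")));p,R,Rd=dishpose(np.array(g[:3]),g[3],g[4],-1)
    d=Rc.inv().apply(p-o["tool_pos"])/.1;r=np.degrees((Rc.inv()*R).as_rotvec())/90
    lip=np.array(g[:3])+Rd.apply([0,.095,-.074]);back=np.array(g[:3])+Rd.apply([0,-.095,-.1])
    q,e,er=ik(p,R,o["qpos"],.01)
    print(g[4],d.round(3),r.round(3),"lip",lip.round(3),"back",back.round(3),"q",q.round(0),round(e,1))
E
python3 stage.py .451,.424,.225,183.25,14 .451,.443,.215,183.25,28 .451,.438,.215,183.25,34 .451,.433,.215,183.25,40 .451,.425,.215,183.25,46 .451,.418,.215,183.25,52
```

```text
14.0 [0.224 0.002 0.092] [0.    0.156 0.   ] lip [0.455 0.35  0.13 ] back [0.444 0.54  0.151] q [-53.   9.  15.  98. -15.  66.  60.] 0.0
28.0 [0.457 0.013 0.175] [0.    0.311 0.   ] lip [0.454 0.394 0.105] back [0.444 0.574 0.171] q [-49.   7.  16. 105. -31.  57.  75.] 0.0
34.0 [0.424 0.01  0.165] [0.    0.378 0.   ] lip [0.453 0.401 0.101] back [0.443 0.572 0.185] q [-47.   6.  17. 108. -40.  56.  83.] 0.0
40.0 [0.39  0.007 0.153] [0.    0.445 0.   ] lip [0.452 0.408 0.097] back [0.443 0.57  0.199] q [-45.   6.  19. 111. -48.  56.  92.] 0.0
46.0 [0.325 0.003 0.139] [0.    0.511 0.   ] lip [0.452 0.412 0.095] back [0.443 0.563 0.214] q [-43.   6.  20. 114. -57.  57. 102.] 0.0
52.0 [ 0.268 -0.001  0.124] [0.    0.578 0.   ] lip [0.451 0.418 0.095] back [0.443 0.555 0.228] q [-40.   7.  21. 117. -65.  60. 111.] 0.0
```

```bash
python3 -c "
from h import *
T=ld('top0');S=ld('scene0')
print(tri(ray(T,48.75,163.75),ray(S,449,215.5)));print(tri(ray(T,45,240.5),ray(S,433.2,158.2)))"
python3 -m pendant '[[0.05,0,0.02,0,0.039,0],[0.11,0,0.04,0,0.078,0],[0.17,0,0.07,0,0.117,0],[0.22,0,0.09,0,0.156,0],[0.28,0,0.11,0,0.195,0],[0.34,0.01,0.13,0,0.233,0],[0.38,0.01,0.15,0,0.272,0],[0.43,0.01,0.17,0,0.31,0]]'
python3 stage.py .451,.440,.215,183.25,28 .451,.437,.215,183.25,34 .451,.433,.215,183.25,40 .451,.425,.215,183.25,46 .451,.418,.215,183.25,52;python3 snap.py 7 scene
```

```text
(array([0.6379088 , 0.62478058, 0.09354415]), [np.float64(0.0024157348653298075), np.float64(0.0024157348653298842)])
(array([0.40060902, 0.62461629, 0.09347773]), [np.float64(0.004265919840396513), np.float64(0.004265919840396847)])
time_s: 18.6
tool_pos: [0.4503, 0.4484, 0.1982]
tool_rot: [179.9, -27.9, 93.3]
force: [-0.1, 0.4, -6.3]
grip_width: 0.0397
28.0 [0.004 0.002 0.002] [0.    0.002 0.001] lip [0.454 0.391 0.105] back [0.444 0.571 0.171] q [-48.   7.  15. 105. -31.  57.  75.] 0.0
34.0 [-0.002  0.    -0.013] [0.    0.068 0.001] lip [0.453 0.4   0.101] back [0.443 0.571 0.185] q [-45.   6.  15. 108. -39.  56.  83.] 0.0
40.0 [-0.018 -0.002 -0.035] [0.    0.135 0.001] lip [0.452 0.408 0.097] back [0.443 0.57  0.199] q [-43.   6.  16. 111. -48.  56.  92.] 0.0
46.0 [-0.069 -0.007 -0.077] [-0.     0.202  0.001] lip [0.452 0.412 0.095] back [0.443 0.563 0.214] q [-40.   6.  17. 114. -57.  57. 102.] 0.0
52.0 [-0.113 -0.011 -0.117] [-0.     0.268  0.001] lip [0.451 0.418 0.095] back [0.443 0.555 0.228] q [-37.   7.  18. 117. -65.  60. 111.] 0.0
```

Run:
```python
import cv2
b=cv2.imread("pics/scene7.png")[90:250,320:480]
cv2.imwrite("pics/z7.png",cv2.resize(b,None,fx=3.7,fy=3.7,interpolation=cv2.INTER_CUBIC))
```

```text
(no output)
```

View pics/z7.png

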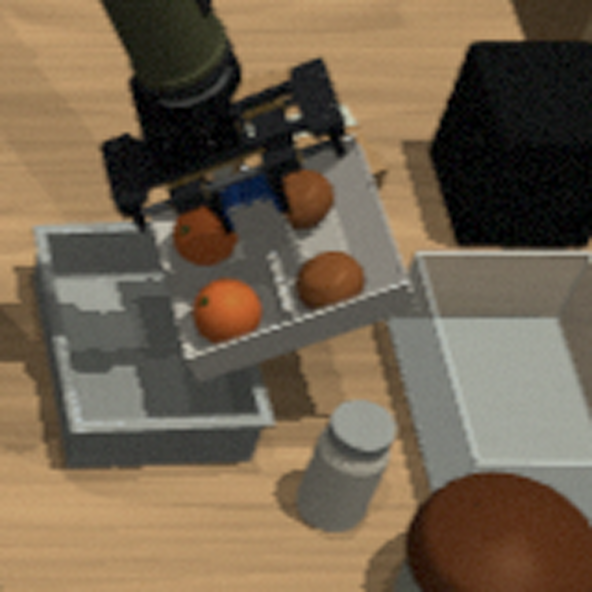

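At 28° the lip is over the pan. Mandarins and rolls are still in place and the tub is clear at y=0.625. Tilting slowly to 52°.

```bash
python3 -m pendant '[[0,0,-0.006,0,0.035,0],[0,0,-0.013,0,0.068,0],[-0.01,0,-0.024,0,0.1,0],[-0.018,0,-0.035,0,0.135,0],[-0.04,0,-0.055,0,0.17,0],[-0.07,-0.01,-0.077,0,0.2,0],[-0.09,-0.01,-0.1,0,0.235,0],[-0.11,-0.01,-0.117,0,0.268,0]]'
python3 snap.py 8 scene top
python3 - <<'E'
import cv2
b=cv2.imread("pics/scene8.png")[90:250,320:480]
cv2.imwrite("pics/z8.png",cv2.resize(b,None,fx=3.7,fy=3.7,interpolation=cv2.INTER_CUBIC))
E
```

```text
time_s: 19.65
tool_pos: [0.4508, 0.4335, 0.2042]
tool_rot: [179.7, -51.9, 93.6]
force: [-0.2, -0.7, -4.1]
grip_width: 0.0394
```

View pics/z8.png

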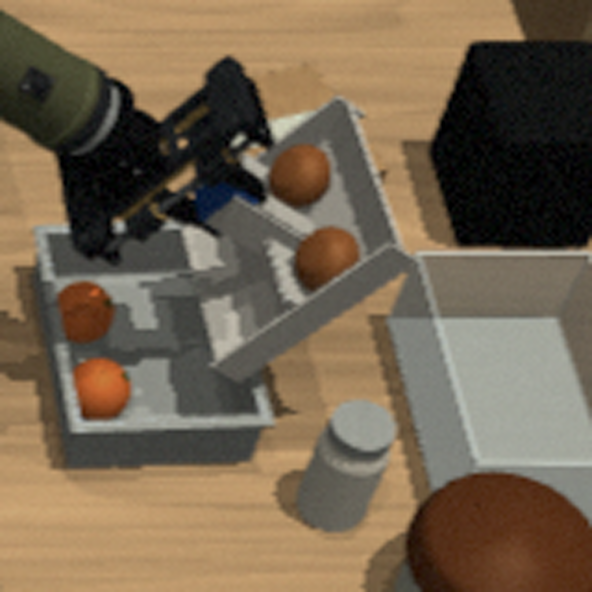

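Both mandarins are in the pan, against its near wall at crop (85,312) and (102,388), and both rolls are still in their half. Levelling while rising.

```bash
python3 stage.py .451,.42,.25,183.25,38 .451,.42,.265,183.25,26 .451,.41,.265,183.25,13 .451,.40,.265,183.25,0
```

```text
38.0 [ 0.252 -0.007 -0.205] [ 0.001 -0.153 -0.   ] lip [0.453 0.391 0.133] back [0.443 0.556 0.23 ] q [-42.   3.  15. 109. -42.  59.  86.] 0.0
26.0 [ 0.333 -0.006 -0.311] [ 0.001 -0.287 -0.   ] lip [0.454 0.367 0.157] back [0.444 0.549 0.217] q [-47.   4.  14. 101. -26.  64.  70.] 0.0
13.0 [ 0.234 -0.012 -0.412] [ 0.001 -0.431 -0.001] lip [0.455 0.334 0.172] back [0.444 0.525 0.189] q [-53.   7.  16.  95. -13.  71.  59.] 0.0
0.0 [ 0.142 -0.017 -0.521] [ 0.001 -0.576 -0.001] lip [0.456 0.305 0.191] back [0.446 0.495 0.165] q [-61.  12.  20.  89.  -4.  80.  53.] 0.0
```

```bash
python3 -m pendant '[[0.1,0,-0.08,0,-0.05,0],[0.19,-0.01,-0.15,0,-0.1,0],[0.25,-0.01,-0.2,0,-0.153,0],[0.3,-0.01,-0.26,0,-0.22,0],[0.33,-0.01,-0.31,0,-0.287,0],[0.28,-0.01,-0.36,0,-0.36,0],[0.234,-0.01,-0.41,0,-0.431,0],[0.19,-0.01,-0.47,0,-0.5,0]]'
python3 delta.py .52 .20 .25 183 0;python3 snap.py 9 top
```

```text
time_s: 20.75
tool_pos: [0.4507, 0.4094, 0.2496]
tool_rot: [179.8, -6.8, 93.3]
force: [0.0, 0.3, -4.4]
grip_width: 0.0397
t 20.75 tcp [0.4507 0.4094 0.2496] [179.82  -6.82  93.28] shift [-2.137  0.572 -0.067] turn [ 0.002 -0.076  0.003]
ik [-41.8   6.7  19.7  96.6  -2.3  77.1  71.3] 0.0 0.0
```

View pics/top9.png

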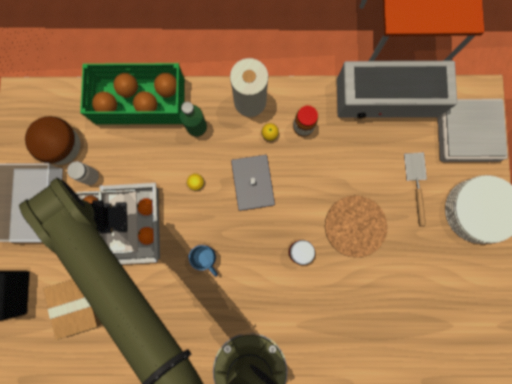

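```bash
python3 -m pendant '[[-0.05,0.02,0,0,-0.02,0],[-0.12,0.05,0,0,-0.04,0],[-0.24,0.08,0,0,-0.06,0],[-0.38,0.12,0,0,-0.076,0],[-0.53,0.16,0,0,-0.076,0],[-0.68,0.2,0,0,-0.076,0],[-0.84,0.24,0,0,-0.076,0],[-1,0.28,0,0,-0.076,0]]'
python3 -m pendant '[[-0.13,0.04,0,0,0,0],[-0.25,0.08,0,0,0,0],[-0.38,0.12,0,0,0,0],[-0.5,0.16,0,0,0,0],[-0.63,0.2,0,0,0,0],[-0.75,0.24,0,0,0,0],[-0.88,0.28,0,0,0,0],[-1,0.3,0,0,0,0]]'
python3 delta.py .449 -.343 .21 178 0;python3 snap.py 10 scene top
```

```text
time_s: 21.8
tool_pos: [0.4847, 0.3097, 0.2357]
tool_rot: [180.0, -0.2, 93.2]
force: [0.2, 0.4, -4.2]
grip_width: 0.0399
time_s: 22.8
tool_pos: [0.5203, 0.2122, 0.2354]
tool_rot: [180.0, -0.1, 93.3]
force: [-0.5, -0.0, -4.2]
grip_width: 0.0398
t 22.8 tcp [0.5203 0.2122 0.2354] [ 1.7996e+02 -1.4000e-01  9.3270e+01] shift [-5.503 -1.028  0.43 ] turn [ 0.    -0.002  0.059]
ik [ -1.6  10.5  40.8  99.3  -7.1  72.9 128.9] 0.0 0.0
```

View pics/scene10.png

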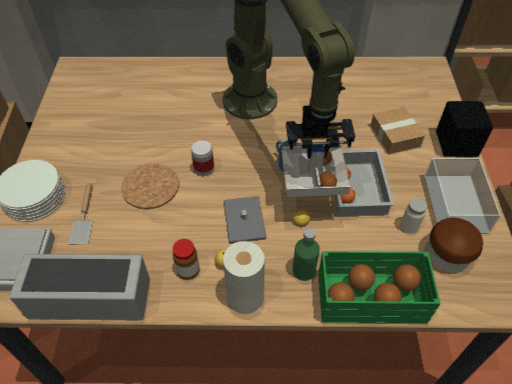

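```bash
python3 -m pendant '[[-0.13,0,0,0,0,0.01],[-0.25,0,0,0,0,0.02],[-0.38,0,0,0,0,0.03],[-0.5,0,0,0,0,0.04],[-0.63,0,0,0,0,0.05],[-0.75,0,0,0,0,0.06],[-0.88,0,0,0,0,0.06],[-1,0,0,0,0,0.06]]'
python3 -m pendant '[[-0.13,0,0,0,0,0],[-0.25,0,0,0,0,0],[-0.38,0,0,0,0,0],[-0.5,0,0,0,0,0],[-0.63,0,0,0,0,0],[-0.75,0,0,0,0,0],[-0.88,0,0,0,0,0],[-1,0,0,0,0,0]]'
python3 -m pendant '[[-0.13,-0.03,0,0,0,0],[-0.25,-0.06,0,0,0,0],[-0.38,-0.09,0,0,0,0],[-0.5,-0.12,0,0,0,0],[-0.63,-0.15,0,0,0,0],[-0.75,-0.18,0,0,0,0],[-0.88,-0.21,0,0,0,0],[-1,-0.24,0,0,0,0]]'
python3 delta.py .449 -.343 .21 178 0
```

```text
time_s: 23.9
tool_pos: [0.5257, 0.1123, 0.2352]
tool_rot: [180.0, -0.1, 87.9]
force: [-0.2, 0.5, -4.6]
grip_width: 0.0399
time_s: 24.9
tool_pos: [0.5219, 0.0124, 0.2349]
tool_rot: [180.0, -0.1, 87.9]
force: [0.5, 0.2, -4.6]
grip_width: 0.0394
time_s: 25.9
tool_pos: [0.4941, -0.0866, 0.2347]
tool_rot: [180.0, -0.1, 87.9]
force: [-0.9, 0.1, -4.8]
grip_width: 0.0396
t 25.9 tcp [ 0.4941 -0.0866  0.2347] [ 1.7998e+02 -1.4000e-01  8.7880e+01] shift [-2.58  -0.355  0.43 ] turn [ 0.    -0.002 -0.001]
ik [ -3.1  10.7  42.6  99.3  -7.5  72.9 129.3] 0.0 0.0
```

```bash
python3 -m pendant '[[-0.13,-0.02,0,0,0,0],[-0.25,-0.04,0,0,0,0],[-0.38,-0.06,0,0,0,0],[-0.5,-0.08,0,0,0,0],[-0.63,-0.1,0,0,0,0],[-0.75,-0.12,0,0,0,0],[-0.88,-0.14,0,0,0,0],[-1,-0.15,0,0,0,0]]'
python3 -m pendant '[[-0.13,-0.02,0,0,0,0],[-0.25,-0.04,0,0,0,0],[-0.38,-0.06,0,0,0,0],[-0.5,-0.08,0,0,0,0],[-0.63,-0.1,0,0,0,0],[-0.75,-0.12,0,0,0,0],[-0.88,-0.14,0,0,0,0],[-1,-0.15,0,0,0,0]]'
python3 delta.py .450 -.343 .21 178 0
```

```text
time_s: 26.9
tool_pos: [0.4754, -0.186, 0.2344]
tool_rot: [180.0, -0.1, 87.9]
force: [0.5, -0.4, -3.9]
grip_width: 0.0403
time_s: 27.9
tool_pos: [0.4568, -0.2853, 0.2341]
tool_rot: [180.0, -0.1, 87.9]
force: [-0.7, 0.2, -4.6]
grip_width: 0.0397
t 27.9 tcp [ 0.4568 -0.2853  0.2341] [ 1.7998e+02 -1.5000e-01  8.7880e+01] shift [-0.58  -0.046  0.43 ] turn [ 0.    -0.002 -0.001]
ik [ -6.7  11.4  46.9  99.3  -8.7  73.  130.2] 0.0 0.0
```

```bash
python3 -m pendant '[[-0.12,-0.01,0.05,0,0,0],[-0.24,-0.02,0.12,0,0,0],[-0.36,-0.03,0.2,0,0,0],[-0.46,-0.04,0.32,0,0,0],[-0.54,-0.05,0.45,0,0,0],[-0.58,-0.05,0.58,0,-0.002,0],[-0.58,-0.05,0.72,0,-0.002,0],[-0.58,-0.05,0.85,0,-0.002,0]]'
python3 delta.py .450 -.343 .110 178 0; python3 snap.py 11 scene top;python3 - <<'E'
import cv2
b=cv2.imread("pics/scene11.png")[110:240,80:230]
cv2.imwrite("pics/z11.png",cv2.resize(b,None,fx=4,fy=4,interpolation=cv2.INTER_CUBIC))
E
```

```text
time_s: 28.9
tool_pos: [0.4499, -0.3414, 0.1478]
tool_rot: [180.0, -0.0, 87.9]
force: [0.5, -0.1, -3.7]
grip_width: 0.0395
t 28.9 tcp [ 0.4499 -0.3414  0.1478] [180.    -0.    87.92] shift [-0.016  0.001  0.568] turn [ 0.    -0.    -0.001]
ik [ -4.6  17.9  45.8 105.6 -14.4  62.4 134.6] 0.0 0.0
```

View pics/z11.png

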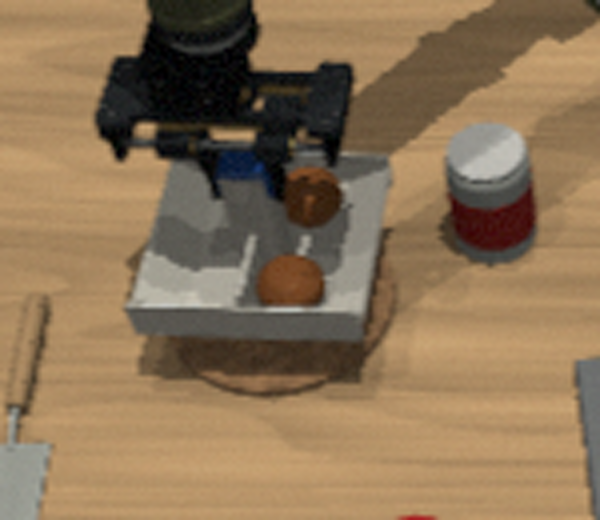

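View pics/top11.png

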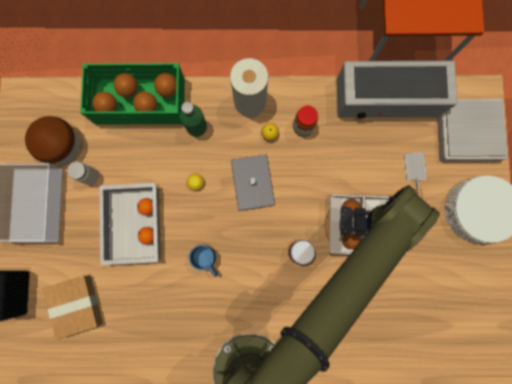

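Both rolls are in the dish, level above the mat, and both mandarins are in the pan at top view (146,207) and (146,235). Lowering gently.

```bash
python3 -m pendant '[[-0.01,0,0.1,0,0,0],[-0.01,0,0.2,0,0,0],[-0.01,0,0.3,0,0,0],[-0.01,0,0.38,0,0,0],[-0.01,0,0.44,0,0,0],[-0.01,0,0.48,0,0,0],[-0.01,0,0.51,0,0,0],[-0.01,0,0.52,0,0,0]]'
python3 -m pendant '[[0,0,0.005,0,0,0],[0,0,0.01,0,0,0],[0,0,0.015,0,0,0],[0,0,0.02,0,0,0],[0,0,0.025,0,0,0],[0,0,0.03,0,0,0],[0,0,0.03,0,0,0],[0,0,0.03,0,0,0]]'
```

```text
time_s: 30.0
tool_pos: [0.4498, -0.3431, 0.0969]
tool_rot: [180.0, 0.0, 87.9]
force: [-0.8, 0.2, -4.2]
grip_width: 0.04
time_s: 31.0
tool_pos: [0.4498, -0.3431, 0.0939]
tool_rot: [180.0, 0.0, 87.9]
force: [0.0, -0.4, -4.7]
grip_width: 0.0398
```

```bash
python3 -m pendant '[[0,0,0.005,0,0,0],[0,0,0.01,0,0,0],[0,0,0.015,0,0,0],[0,0,0.02,0,0,0],[0,0,0.02,0,0,0],[0,0,0.02,0,0,0],[0,0,0.02,0,0,0],[0,0,0.02,0,0,0]]'; python3 snap.py 12 scene
python3 - <<'E'
import cv2
b=cv2.imread("pics/scene12.png")[130:240,80:230]
cv2.imwrite("pics/z12.png",cv2.resize(b,None,fx=5,fy=5,interpolation=cv2.INTER_CUBIC))
E
```

```text
time_s: 32.0
tool_pos: [0.4498, -0.343, 0.092]
tool_rot: [180.0, 0.0, 87.9]
force: [0.4, -0.4, -4.4]
grip_width: 0.0397
```

View pics/z12.png

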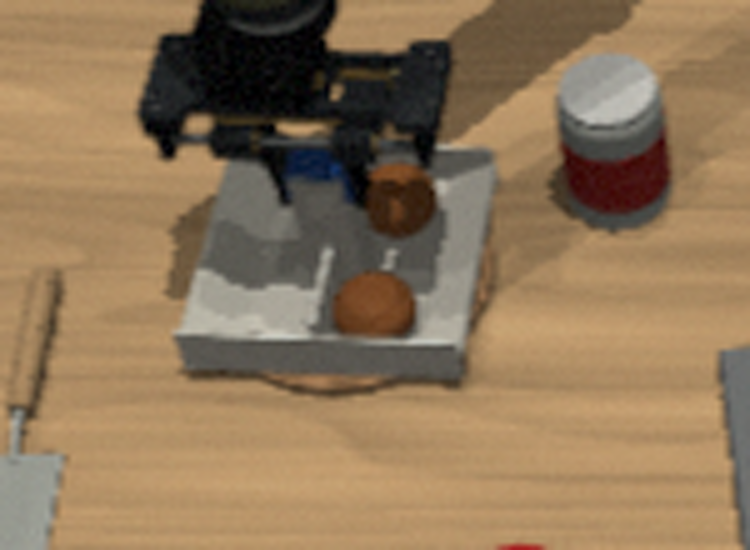

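Still carrying the full weight, so there's no contact yet. Going a little lower.

```bash
python3 -m pendant '[[0,0,0.005,0,0,0],[0,0,0.01,0,0,0],[0,0,0.015,0,0,0],[0,0,0.015,0,0,0],[0,0,0.02,0,0,0],[0,0,0.02,0,0,0],[0,0,0.02,0,0,0],[0,0,0.02,0,0,0]]'
```

```text
time_s: 33.05
tool_pos: [0.4499, -0.3432, 0.0915]
tool_rot: [179.9, -0.0, 87.9]
force: [-3.9, 3.0, 9.6]
grip_width: 0.0398
```

The dish is down at TCP z = 0.0915, as expected. Releasing, then retreating straight up.

```bash
python3 -m pendant '[[0,0,-0.01,0,0,0],[0,0,-0.01,0,0,0],[0,0,-0.01,0,0,0],[0,0,-0.01,0,0,0],[0,0,-0.01,0,0,0],[0,0,-0.01,0,0,0],[0,0,-0.01,0,0,0],[0,0,-0.01,0,0,0]]' 87
python3 -m pendant '[[0,0,-0.06,0,0,0],[0,0,-0.15,0,0,0],[0,0,-0.28,0,0,0],[0,0,-0.42,0,0,0],[0,0,-0.58,0,0,0],[0,0,-0.74,0,0,0],[0,0,-0.9,0,0,0],[0,0,-1,0,0,0]]'
python3 -m pendant '[[0.1,0.1,-0.1,0,0,0],[0.2,0.2,-0.2,0,0,0],[0.3,0.3,-0.3,0,0,0],[0.4,0.3,-0.4,0,0,0],[0.5,0.3,-0.5,0,0,0],[0.6,0.3,-0.5,0,0,0],[0.7,0.3,-0.5,0,0,0],[0.7,0.3,-0.5,0,0,0]]'
python3 snap.py 13 scene top wrist
```

```text
time_s: 34.05
tool_pos: [0.4498, -0.3431, 0.091]
tool_rot: [180.0, 0.0, 87.9]
force: [-0.3, -0.5, -0.9]
grip_width: 0.0869
time_s: 35.05
tool_pos: [0.4501, -0.3433, 0.1923]
tool_rot: [179.9, 0.1, 87.9]
force: [0.3, 1.5, -0.4]
grip_width: 0.0868
time_s: 36.05
tool_pos: [0.4823, -0.2729, 0.2406]
tool_rot: [180.0, -0.0, 88.0]
force: [0.2, -0.2, 0.1]
grip_width: 0.0867
```

View pics/scene13.png

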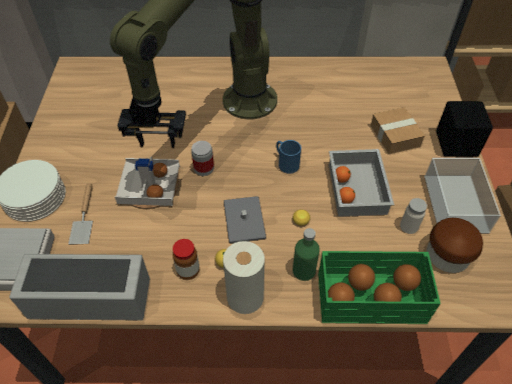

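View pics/top13.png

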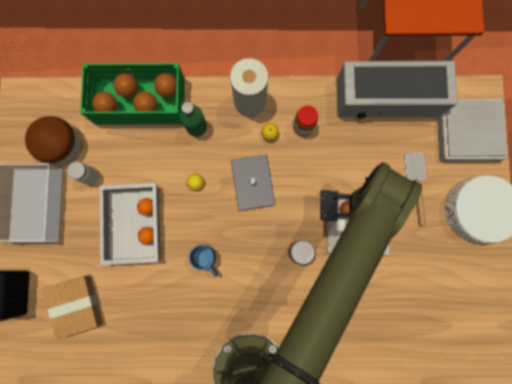

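View pics/wrist13.png

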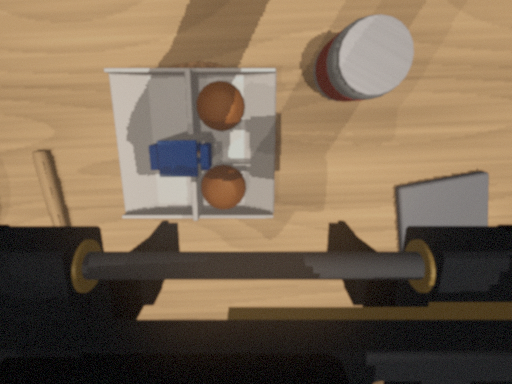

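The dish stands on the mat with both rolls in their half (wrist view 220,105 and 223,186), and the mandarins are in the pan. I'll check its centre and level, then hand in.

Run:
```python
from wm import *;from h import *
c=wcam(13);P=np.array([onz(c,*p,.048) for p in((108,70),(276,70),(273,216),(125,216))])
print(P.round(3),P.mean(0).round(3),[np.linalg.norm(P[i]-P[i-1]).round(3) for i in range(4)],"tower top",onz(c,179,158,.128).round(3))
S=ld("scene13");T=ld("top13")
for u,v in((146,207),(146.5,235.5)):
    w=onz(T,u,v,.033)[:2]-np.array([.4535,.3734]);a=np.radians(3.25);print("mand in pan",(w[0]*np.cos(a)+w[1]*np.sin(a)).round(3),(-w[0]*np.sin(a)+w[1]*np.cos(a)).round(3))
# bystander shift
f0=ld("scene0")["frame"].astype(int);
from cell import env
env.sign_off()
```

```text
[[ 0.362 -0.429  0.048]
 [ 0.369 -0.244  0.048]
 [ 0.54  -0.25   0.048]
 [ 0.534 -0.436  0.048]] [ 0.451 -0.34   0.048] [np.float64(0.172), np.float64(0.186), np.float64(0.171), np.float64(0.186)] tower top [ 0.451 -0.341  0.128]
mand in pan 0.052 -0.047
mand in pan -0.038 -0.046
the job is handed in; nothing more can be done
```

The job is done and handed in at about 36 s of the 61 s allowed; sign-off gives no verdict, so what follows is from my own checks.

- **Unclipping:** I pinched both buttons at 55 N and lifted the dish off its base with everything still in it. The fingers closed to 40 mm instead of the expected 44 mm. The wrist camera showed both buttons in nearly flush, and the load on lifting (about 6 N) matched the full dish.
- **Pouring:** I tipped the dish 52° over the pan's far long side. Both mandarins ended up in the pan, at about (0.05, -0.05) and (-0.04, -0.05) m in its frame. Both rolls stayed in their half.
- **Placing:** The dish's measured centre is about (0.451, -0.340) and the mat's is about (0.450, -0.343), so it is within about 4 mm. It touched down at the height expected for resting on the mat. The last pictures show it upright with both rolls in it, and the gripper clear of everything.
- **Bystanders:** In the last pictures they look to be where they started; I judged this by eye and did not measure it. No check disagreed apart from the grip width.

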